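# Line up heat sinks by height on a thermal test plate

## Task

Line up the four heat sinks upright on the test plate in order of height, setting them down one after another from tallest to shortest. Start with the tallest: stand it flat on the plate and slide it snug into the corner, touching both the far fence and the red stop; then stand each of the others on its own pad, centred and square with the fence, so that they get shorter away from the red stop.

Things in the scene. Friction and masses are not known exactly. Their poses are not given: they have to be found in the camera images.
- sink_black: black anodised aluminium heat sink, upright fins on a square foot, 40 x 40 mm and 90 mm tall; loose, stands on the bench. Origin: centre of its underside, z up. Its six fins are plates across x, so the outer fins are flat faces at x = +-20 mm; the ends at y = +-20 mm can be gripped too. At the start x points within 0.5 rad of straight away from the robot (world +x).
- sink_blue: blue anodised aluminium heat sink, upright fins on a square foot, 40 x 40 mm and 74 mm tall; loose, stands on the bench. Origin: centre of its underside, z up. Its six fins are plates across x, so the outer fins are flat faces at x = +-20 mm; the ends at y = +-20 mm can be gripped too. At the start x points within 0.5 rad of straight away from the robot (world +x).
- sink_gold: gold anodised aluminium heat sink, upright fins on a square foot, 40 x 40 mm and 58 mm tall; loose, stands on the bench. Origin: centre of its underside, z up. Its six fins are plates across x, so the outer fins are flat faces at x = +-20 mm; the ends at y = +-20 mm can be gripped too. At the start x points within 0.5 rad of straight away from the robot (world +x).
- sink_silver: bare silver anodised aluminium heat sink, upright fins on a square foot, 40 x 40 mm and 42 mm tall; loose, stands on the bench. Origin: centre of its underside, z up. Its six fins are plates across x, so the outer fins are flat faces at x = +-20 mm; the ends at y = +-20 mm can be gripped too. At the start x points within 0.5 rad of straight away from the robot (world +x).
- pad_1: dark grey thermal pad, 48 x 48 mm, flush on a fixed 90 x 270 mm aluminium plate, number 1 of 4 from the plate's left (+y) end, 62 mm apart. Origin: pad centre on the plate's top, 6 mm above the bench; x points across the plate to the dark fence along its far edge (face 28 mm from the pad centre, top 8 mm above the plate), y along the row to the left.
- pad_2: dark grey thermal pad, 48 x 48 mm, flush on a fixed 90 x 270 mm aluminium plate, number 2 of 4 from the plate's left (+y) end, 62 mm apart. Origin: pad centre on the plate's top, 6 mm above the bench; x points across the plate to the dark fence along its far edge (face 28 mm from the pad centre, top 8 mm above the plate), y along the row to the left.
- pad_3: dark grey thermal pad, 48 x 48 mm, flush on a fixed 90 x 270 mm aluminium plate, number 3 of 4 from the plate's left (+y) end, 62 mm apart. Origin: pad centre on the plate's top, 6 mm above the bench; x points across the plate to the dark fence along its far edge (face 28 mm from the pad centre, top 8 mm above the plate), y along the row to the left.
- pad_4: dark grey thermal pad, 48 x 48 mm, flush on a fixed 90 x 270 mm aluminium plate, number 4 of 4 from the plate's left (+y) end, 62 mm apart. Origin: pad centre on the plate's top, 6 mm above the bench; x points across the plate to the dark fence along its far edge (face 28 mm from the pad centre, top 8 mm above the plate), y along the row to the left.
- red_stop: red bar fixed across one end (either) of the plate, 70 mm long in x, 12 mm thick in y, 8 mm high above the plate. Marks the end where the tallest goes. Origin: centre of its underside, on the plate's top; axes parallel to the pads': the fence face lies at x = +35 mm, the bar's faces at y = +-6 mm; the nearest pad's centre is 34 mm away along the row.
- black_stop: black bar fixed across one end (either) of the plate, 70 mm long in x, 12 mm thick in y, 8 mm high above the plate. The other end. Origin: centre of its underside, on the plate's top; axes parallel to the pads': the fence face lies at x = +35 mm, the bar's faces at y = +-6 mm; the nearest pad's centre is 34 mm away along the row.
There are look-alikes about, which are no part of the job. Several things have the shape of the sink_silver; the one meant has the colours described above.

How it is judged (in metres and radians):
On the way, in this order (a step that is already met when the one before it is completed fails the run):
1. the tallest (black) heat sink stands flat in the corner, against the fence and the red stop (((y of red_stop in the frame of pad_2 above 0 m and height (world z) of sink_black below 0.009 m and angle between sink_black's own z axis and vertical below 0.06 rad and x of sink_black in the frame of red_stop between 0.011 and 0.018 m and y of sink_black in the frame of red_stop between -0.03 and -0.023 m and (angle between the x axis of sink_black and the x axis of red_stop, either way round below 0.08 rad or angle between the x axis of sink_black and the y axis of red_stop, either way round below 0.08 rad)) or (not (y of red_stop in the frame of pad_2 above 0 m) and height (world z) of sink_black below 0.009 m and angle between sink_black's own z axis and vertical below 0.06 rad and x of sink_black in the frame of red_stop between 0.011 and 0.018 m and y of sink_black in the frame of red_stop between 0.023 and 0.03 m and (angle between the x axis of sink_black and the x axis of red_stop, either way round below 0.08 rad or angle between the x axis of sink_black and the y axis of red_stop, either way round below 0.08 rad)))), for 0.2 s.
2. the second tallest (blue) stands on the second pad from the red stop (((y of red_stop in the frame of pad_2 above 0 m and height (world z) of sink_blue below 0.009 m and angle between sink_blue's own z axis and vertical below 0.06 rad and horizontal distance between sink_blue and pad_2 below 0.011 m and (angle between the x axis of sink_blue and the x axis of pad_2, either way round below 0.26 rad or angle between the x axis of sink_blue and the y axis of pad_2, either way round below 0.26 rad)) or (not (y of red_stop in the frame of pad_2 above 0 m) and height (world z) of sink_blue below 0.009 m and angle between sink_blue's own z axis and vertical below 0.06 rad and horizontal distance between sink_blue and pad_3 below 0.011 m and (angle between the x axis of sink_blue and the x axis of pad_3, either way round below 0.26 rad or angle between the x axis of sink_blue and the y axis of pad_3, either way round below 0.26 rad)))), for 0.2 s.
3. the third (gold) stands on the third pad from the red stop (((y of red_stop in the frame of pad_2 above 0 m and height (world z) of sink_gold below 0.009 m and angle between sink_gold's own z axis and vertical below 0.06 rad and horizontal distance between sink_gold and pad_3 below 0.011 m and (angle between the x axis of sink_gold and the x axis of pad_3, either way round below 0.26 rad or angle between the x axis of sink_gold and the y axis of pad_3, either way round below 0.26 rad)) or (not (y of red_stop in the frame of pad_2 above 0 m) and height (world z) of sink_gold below 0.009 m and angle between sink_gold's own z axis and vertical below 0.06 rad and horizontal distance between sink_gold and pad_2 below 0.011 m and (angle between the x axis of sink_gold and the x axis of pad_2, either way round below 0.26 rad or angle between the x axis of sink_gold and the y axis of pad_2, either way round below 0.26 rad)))), for 0.2 s.
4. the shortest (silver) stands on the pad farthest from the red stop (((y of red_stop in the frame of pad_2 above 0 m and height (world z) of sink_silver below 0.009 m and angle between sink_silver's own z axis and vertical below 0.06 rad and horizontal distance between sink_silver and pad_4 below 0.011 m and (angle between the x axis of sink_silver and the x axis of pad_4, either way round below 0.26 rad or angle between the x axis of sink_silver and the y axis of pad_4, either way round below 0.26 rad)) or (not (y of red_stop in the frame of pad_2 above 0 m) and height (world z) of sink_silver below 0.009 m and angle between sink_silver's own z axis and vertical below 0.06 rad and horizontal distance between sink_silver and pad_1 below 0.011 m and (angle between the x axis of sink_silver and the x axis of pad_1, either way round below 0.26 rad or angle between the x axis of sink_silver and the y axis of pad_1, either way round below 0.26 rad)))), for 0.2 s.
At the end, for the whole second after the job is handed in: All four sinks stand upright on the plate at rest: the tallest within 4 mm of touching red stop and fence, square within 0.08 rad; the others, in falling height, within 11 mm of the centres of the 2nd, 3rd and 4th pads from the red stop, square within 0.26 rad (((y of red_stop in the frame of pad_2 above 0 m and height (world z) of each of sink_black, sink_blue, sink_gold, sink_silver below 0.009 m and angle between each of sink_black, sink_blue, sink_gold, sink_silver's own z axis and vertical below 0.06 rad and x of sink_black in the frame of red_stop between 0.011 and 0.018 m and y of sink_black in the frame of red_stop between -0.03 and -0.023 m and (angle between the x axis of sink_black and the x axis of red_stop, either way round below 0.08 rad or angle between the x axis of sink_black and the y axis of red_stop, either way round below 0.08 rad) and horizontal distance between sink_blue and pad_2 below 0.011 m and (angle between the x axis of sink_blue and the x axis of pad_2, either way round below 0.26 rad or angle between the x axis of sink_blue and the y axis of pad_2, either way round below 0.26 rad) and horizontal distance between sink_gold and pad_3 below 0.011 m and (angle between the x axis of sink_gold and the x axis of pad_3, either way round below 0.26 rad or angle between the x axis of sink_gold and the y axis of pad_3, either way round below 0.26 rad) and horizontal distance between sink_silver and pad_4 below 0.011 m and (angle between the x axis of sink_silver and the x axis of pad_4, either way round below 0.26 rad or angle between the x axis of sink_silver and the y axis of pad_4, either way round below 0.26 rad)) or (not (y of red_stop in the frame of pad_2 above 0 m) and height (world z) of each of sink_black, sink_blue, sink_gold, sink_silver below 0.009 m and angle between each of sink_black, sink_blue, sink_gold, sink_silver's own z axis and vertical below 0.06 rad and x of sink_black in the frame of red_stop between 0.011 and 0.018 m and y of sink_black in the frame of red_stop between 0.023 and 0.03 m and (angle between the x axis of sink_black and the x axis of red_stop, either way round below 0.08 rad or angle between the x axis of sink_black and the y axis of red_stop, either way round below 0.08 rad) and horizontal distance between sink_blue and pad_3 below 0.011 m and (angle between the x axis of sink_blue and the x axis of pad_3, either way round below 0.26 rad or angle between the x axis of sink_blue and the y axis of pad_3, either way round below 0.26 rad) and horizontal distance between sink_gold and pad_2 below 0.011 m and (angle between the x axis of sink_gold and the x axis of pad_2, either way round below 0.26 rad or angle between the x axis of sink_gold and the y axis of pad_2, either way round below 0.26 rad) and horizontal distance between sink_silver and pad_1 below 0.011 m and (angle between the x axis of sink_silver and the x axis of pad_1, either way round below 0.26 rad or angle between the x axis of sink_silver and the y axis of pad_1, either way round below 0.26 rad))) and linear speed of each of sink_black, sink_blue, sink_gold, sink_silver below 0.02 m/s and angular speed of each of sink_black, sink_blue, sink_gold, sink_silver below 0.2 rad/s).
It also fails if it takes over 90 s, if anything falls off the work surface, if the arm or the gripper's body presses on something with over 40 N, if the wrist force passes 120 N, or if a joint passes its speed limit or range.

## Robot

A 6-joint arm with a two-finger parallel gripper is mounted at the origin on the work surface. World frame = base frame: x ahead of the robot, y to its left, z up, the work surface at z = 0. Lengths are in mm, angles in degrees, forces in N, time in s.
With the tool pointing down it reaches from about 425 to 925 mm from the base axis. Payload 12.5 kg.
Tool frame: the origin (TCP) lies at the very end of the fingers, on their centre line; the grasp point (between the pads) lies 19 mm behind it (env.tcp_to_grasp is the distance from the TCP to the grasp point, in mm); z points along the fingers, y is the line along which they close (so a half turn about z gives the same grasp; the last joint's range is limited). The gripper opens to 85 mm and grips with 20 to 120 N. Pads are 22 mm wide; open, the fingers measure 114 mm over their backs; the gripper's body (76 mm by 85 mm) begins 54 mm behind the grasp point. The pads swing forward as they close: fully open they stand 13 mm farther back than shut.
Start: joints at [68.835, 28.126, 89.318, -0, 62.55, -6.05], TCP at [162.951, 603.4, 231.327] pointing down, gripper open.
Joint ranges: [-177.58, 177.58], [-47.91, 125.51], [2.72, 160], [-65.01, 245.01], [3.68, 167.84], [-153.87, 153.87]. Speed limits (degrees/s): [127.2, 127.2, 159.86, 180, 180, 180].

## Interface

Orientations are given as a 3x3 rotation matrix whose columns are the frame's x, y, z axes.
In Python, from workcell import env gives the robot as it stands.
- The arm moves only by the tool arm_command, never from a script. Its argument "motion" is a list of rows, each an object of numbers: "claw": the closure, from -1 (fully open) to 1 (shut); "tx", "ty", "tz": the shift along the tool's x, y, z each as a share of 0.25 m, from -1 to 1; "yaw": the turn about the tool's z as a share of 1.5 rad, from -1 to 1. A call has 1 to 12 rows; each row is the pose to reach, as a shift and turn from the pose commanded when the call began, along the tool's axes at that moment; what a row does not reach only later rows make up. A row lasts 1/10 s, in which the tool goes at most 50 mm and 8.59 degrees, less where a joint would pass 70% of its speed; a pose out of reach is approached as far as the arm can. A call with a number of a shift or a turn outside -1 to 1 is refused whole. A call with a gripper value outside its range is refused whole. The fingers move at their own pace and stop on an object; "force" is the grip in N (left out, the last holds). Time passes only in rows, so rows that repeat a pose let the fingers close. It gives the time, the measured TCP pose, the force, the opening and the grip force at its end, in the units of the state.
- env.get_state(): the state, without advancing time (a new reading comes with each control period).
- env.capture(name): name is "scene" or "side" or "wrist"; returns the picture (384x512x3 uint8, red, green, blue); there is no depth.
- env.calibration(name): a dict with "fovy" (degrees; the focal length in pixels is half the picture's height over the tangent of half this angle, whatever the lens; pixels are square), "cx", "cy" (the principal point, pixels), "R" (3x3) and "t" (3): a world point X has camera coordinates R X + t. Camera axes: x right, y down, z forward; pixel columns grow to the right and rows downward; lengths in mm; the calibration is good to about 2 mm. The wrist camera is an equidistant fisheye: a pixel r from the principal point sees the ray r / f radians off the axis. A picture is of the moment at which its call begins: read the wrist's pose just before it. calibration takes no time and is no camera call; for the wrist camera it gives the pose at the moment of the call.
- env.close_job(): hands the job in; it is judged then, once.
The state is a dict: "time": time; "qpos": joint angles; "joint_vel": joint speeds; "tau": joint torques, N m; "tcp_pos": TCP position; "orientation": TCP orientation; "contact_force": force on the tool from outside, world axes, zero at the start; "wrist_torque": the same for the moment, N m; "gripper_width": opening from 0.0 (shut) to 1.0 (fully open); "grasp_force": force on a finger pad.
Only numpy, scipy, OpenCV 4.12 (cv2) and the standard library are available. Lean on these libraries where they do the work, as an engineer would, in place of code of your own. Each camera call takes 0.05 s, during which the arm holds its last target. There are 200 camera calls.

## Working session

There is one attempt and no reset: what is moved stays moved. The work goes in short steps, Python scripts to look and compute and a tool call to move; the robot and the scene stay as the last step left them, time stands still between calls to the robot, and variables do not carry over. Pictures are saved under pics/ and viewed, at most 14 in all, crops included, and the job is handed in when it is done.

Besides the shell and the picture viewer there is one more tool, called after "Call:" by a JSON object that holds its "op" and its "data", one argument or row to a line. arm_command: Moves the arm, as the interface text tells. Its arguments: {"type":"object","properties":{"motion":{"type":"array"},"force":{"type":"number"}},"required":["motion"]}

```bash
mkdir -p pics; ls
cat > h.py <<'E'
import numpy as np, cv2
from workcell import env
def f_of(c,h=384): return h/2/np.tan(np.radians(c['fovy'])/2)
def ray(name,c,u,v):
    f=f_of(c); R=np.array(c['R']); t=np.array(c['t'])
    x,y=(u-c['cx'])/f,(v-c['cy'])/f
    if name=='wrist':
        r=np.hypot(x,y); s=np.sin(r)/r if r>1e-9 else 1
        d=np.array([x*s,y*s,np.cos(r)])
    else: d=np.array([x,y,1.])
    return -R.T@t, R.T@d
def onz(name,c,u,v,z):
    o,d=ray(name,c,u,v); return o+d*(z-o[2])/d[2]
def proj(name,c,X):
    f=f_of(c); p=np.array(c['R'])@np.array(X)+np.array(c['t'])
    if name=='wrist':
        r=np.hypot(p[0],p[1]); a=np.arctan2(r,p[2]); return c['cx']+f*a*p[0]/r, c['cy']+f*a*p[1]/r
    return c['cx']+f*p[0]/p[2], c['cy']+f*p[1]/p[2]
def snap(name,fn):
    c=env.calibration(name); im=env.capture(name)[:,:,::-1].copy(); cv2.imwrite('pics/'+fn,im); return im,c
E
python3 - <<'E'
from h import *
for n in ('scene','side','wrist'):
    im,c=snap(n,n+'0.png'); print(n,c['fovy'],c['cx'],c['cy'],'cam at',np.round(-np.array(c['R']).T@np.array(c['t'])),'axis',np.round(np.array(c['R'])[2],2))
    cv2.imwrite('pics/%s0b.png'%n,cv2.resize(im,(800,600),interpolation=cv2.INTER_CUBIC))
s=env.get_state(); print(s)
E
```

```text
pics
scene 45.6226501013662 257.8213019854412 184.68033482052746 cam at [ 911. -701.  807.] axis [-0.32  0.63 -0.71]
side 47.558860204181286 249.0657765641895 190.56901073703622 cam at [206. 544. 615.] axis [ 0.4  -0.61 -0.68]
wrist 65.70646984690485 254.74255796226709 189.4429240836586 cam at [ 96. 622. 374.] axis [ 0.26 -0.07 -0.96]
{'time': 0.15, 'qpos': array([ 6.88358123e+01,  2.81530589e+01,  8.93409192e+01,  1.38799362e-04,
        6.25503666e+01, -6.05133652e+00]), 'joint_vel': array([ 0.09875105, -0.12696681, -0.21152604,  0.04828947,  0.13391334,
        0.01997523]), 'tau': array([ 1.14703060e-03, -6.18710375e+01, -2.61692083e+01, -1.29873770e-04,
        3.15226789e-03, -2.34570285e-05]), 'tcp_pos': array([162.8797633 , 603.23774317, 230.90332705]), 'orientation': array([[-9.65413874e-01,  2.60722024e-01, -2.81436853e-04],
       [ 2.60722162e-01,  9.65413608e-01, -7.20980503e-04],
       [ 8.37274724e-05, -7.69421405e-04, -9.99999700e-01]]), 'contact_force': array([-0.80410722,  0.30994566, -0.80305496]), 'wrist_torque': array([0.02014254, 0.03600545, 0.0071147 ]), 'grasp_force': 0.0, 'gripper_width': 0.9993002550844183}
```

View pics/scene0b.png

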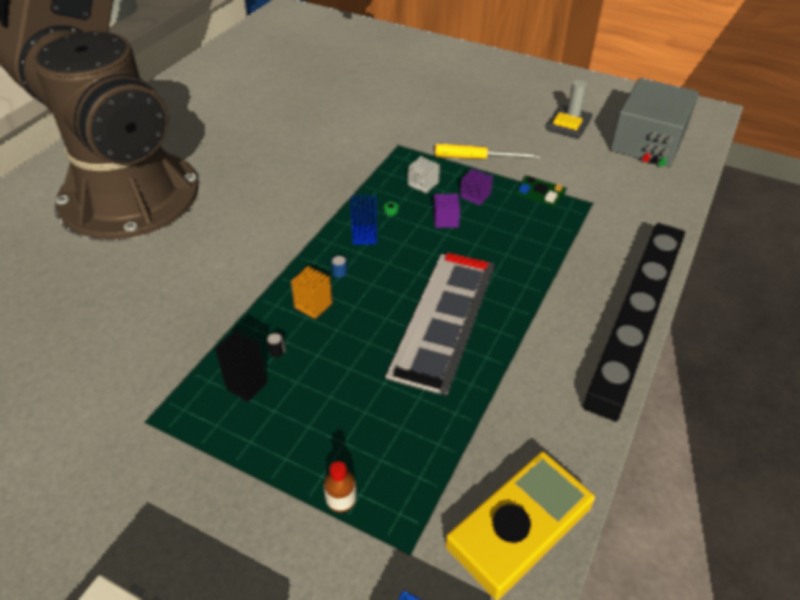

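View pics/side0b.png

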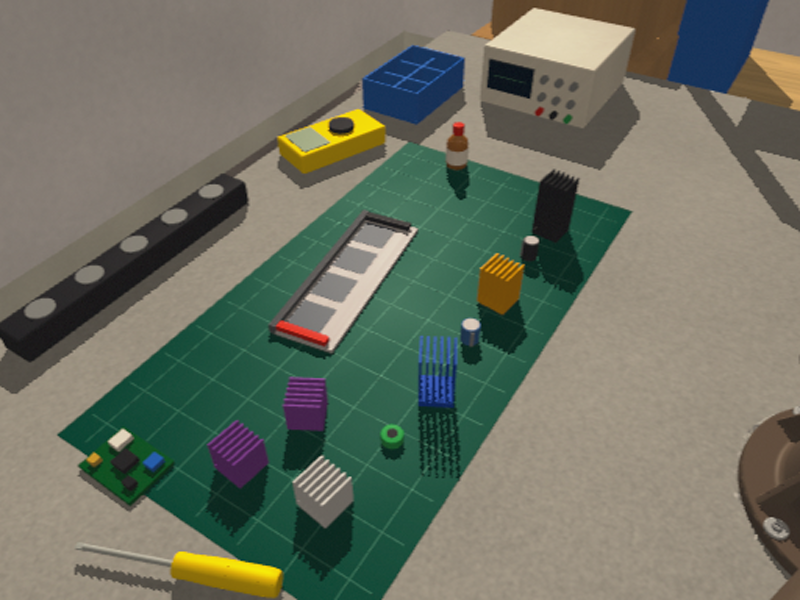

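The scene view (800×600 frame) shows the red stop at (466,261) on the left (+y) end and the black stop at (418,378). In the side view the black sink is at (555,205), gold (500,283), blue (437,370), silver (323,490), with purple look-alikes at (305,403) and (238,453). So black goes to pad_1's corner, then blue on pad_2, gold on pad_3 and silver on pad_4.

```bash
cat > m.py <<'E'
from h import *
ims={n:(cv2.imread('pics/%s0.png'%n),env.calibration(n)) for n in('scene','side')}
S=1.5625
def blob(n,px,tol,win):
    im,c=ims[n]; x,y=int(px[0]/S),int(px[1]/S)
    hsv=cv2.cvtColor(im,cv2.COLOR_BGR2HSV)
    m=tol(hsv); w=np.zeros_like(m); w[max(0,y-win):y+win,max(0,x-win):x+win]=1
    m=(m&w.astype(bool)).astype(np.uint8) if m.dtype==bool else m&w
    k,l,st,ce=cv2.connectedComponentsWithStats(m)
    i=1+np.argmax(st[1:,4]); return (l==i).astype(np.uint8),ce[i],st[i]
H=lambda a,b,s=90,v=40:(lambda h:(h[:,:,0]>=a)&(h[:,:,0]<=b)&(h[:,:,1]>=s)&(h[:,:,2]>=v))
sinks={'black':((555,205),(243,365),lambda h:h[:,:,2]<28,90),'gold':((500,283),(311,293),H(8,25),58),'blue':((437,370),(364,220),H(105,130,100,40),74),'silver':((323,490),(424,174),lambda h:(h[:,:,1]<40)&(h[:,:,2]>90),42)}
def tri(a,b):
    (o1,d1),(o2,d2)=a,b; A=np.array([d1,-d2]).T; k=np.linalg.lstsq(A,o2-o1,rcond=None)[0]
    p,q=o1+k[0]*d1,o2+k[1]*d2; return (p+q)/2,np.linalg.norm(p-q)
for k,(ps,pc,t,hh) in sinks.items():
    r=[]
    for n,p in(('side',ps),('scene',pc)):
        m,ce,st=blob(n,p,t,32); r.append(ray(n,ims[n][1],*ce)); print(k,n,np.round(ce*S),st)
    print('   ',np.round(tri(*r)[0],1),round(tri(*r)[1],1))
for n,p in(('side',(302,335)),('scene',(466,261))):
    m,ce,st=blob(n,p,lambda h:((h[:,:,0]<8)|(h[:,:,0]>172))&(h[:,:,1]>150)&(h[:,:,2]>80),25)
    print('red',n,np.round(onz(n,ims[n][1],*ce,12),1),st)
pads={'side':[(308,317),(330,287),(352,258),(371,235)],'scene':[(463,278),(456,303),(446,332),(432,361)]}
for n in pads:
  for p in pads[n]:
    im,c=ims[n]; x,y=int(p[0]/S),int(p[1]/S); col=im[y,x].astype(int)
    m,ce,st=blob(n,p,lambda h:(np.abs(im.astype(int)-col).max(2)<22),20)
    print('pad',n,col,st,np.round(onz(n,c,*ce,6),1))
E
python3 m.py
```

```text
black side [553. 210.] [341 113  28  42 734]
black scene [245. 358.] [ 138  202   43   55 1301]
    [ 444.5 -245.4   47.3] 2.6
gold side [499. 283.] [306 162  30  39 832]
gold scene [311. 291.] [186 170  27  34 675]
    [446.6 -82.4  30.8] 3.9
blue side [438. 383.] [268 216  24  45 575]
blue scene [363. 221.] [224 126  17  31 469]
    [432.4 103.3  27. ] 2.7
silver side [323. 490.] [ 187  291   39   47 1133]
silver scene [423. 174.] [261 100  20  24 357]
    [461.3 277.7  22.2] 4.8
red side [622.5 111.1  12. ] [177 205  33  17 228]
red scene [620. 109.  12.] [285 162  28  11 152]
pad side [122 123 125] [184 192  30  21 363] [635.7  76.4   6. ]
pad side [128 131 133] [198 174  30  19 334] [644.4  16.6   6. ]
pad side [134 136 139] [212 157  29  18 296] [653.2 -45.5   6. ]
pad side [136 140 143] [226 144  27  15 243] [ 661.3 -105.1    6. ]
pad scene [67 64 63] [280 168  36  29 525] [643.   58.6   6. ]
pad scene [68 65 63] [274 173  37  40 768] [647.1  25.6   6. ]
pad scene [68 65 63] [265 192  40  40 812] [656.9 -37.9   6. ]
pad scene [67 64 63] [262 211  34  40 697] [665.6 -89.3   6. ]
```

```bash
cat >> h.py <<'E'
def to(x,y,z,hd):
    s=env.get_state(); R=s['orientation']; d=np.array([x,y,z])-s['tcp_pos']; k=R.T@d
    h0=np.degrees(np.arctan2(R[1,0],R[0,0])); w=(h0-hd+180)%360-180
    print('t=%.2f tcp'%s['time'],np.round(s['tcp_pos'],1),'head %.1f'%h0,'mm',np.round(k,1),'cmd',np.round(k/250,3),'yaw %.3f'%(np.radians(w)/1.5),'q',np.round(s['qpos']))
E
python3 -c "
from h import *
to(560,20,230,98)"
```

```text
t=0.15 tcp [162.9 603.2 230.9] head 164.9 mm [-535.4 -459.5    1.2] cmd [-2.142 -1.838  0.005] yaw 0.778 q [69. 28. 89.  0. 63. -6.]
```

Call:
{"op": "arm_command", "data": {
  "motion": [
    {"tx":-0.71,"ty":-0.61},
    {"tx":-0.71,"ty":-0.61},
    {"tx":-0.71,"ty":-0.61},
    {"tx":-0.71,"ty":-0.61},
    {"tx":-0.71,"ty":-0.61}
  ]
}}

```text
validation failed for argument at $.mo...
```

Call:
{"op": "arm_command", "data": {
  "motion": [
    {"tx":-0.71,"ty":-0.61},
    {"tx":-0.71,"ty":-0.61},
    {"tx":-0.71,"ty":-0.61},
    {"tx":-0.71,"ty":-0.61},
    {"tx":-0.71,"ty":-0.61}
  ]
}}

```text
validation failed for argument at $.mo...
```

Call:
{"op": "arm_command", "data": {
  "motion": [
    {"tx":-0.71,"ty":-0.61,"yaw":0.78},
    {"tx":-0.71,"ty":-0.61,"yaw":0.78},
    {"tx":-0.71,"ty":-0.61,"yaw":0.78},
    {"tx":-0.71,"ty":-0.61,"yaw":0.78},
    {"tx":-0.71,"ty":-0.61,"yaw":0.78},
    {"tx":-0.71,"ty":-0.61,"yaw":0.78},
    {"tx":-0.71,"ty":-0.61,"yaw":0.78},
    {"tx":-0.71,"ty":-0.61,"yaw":0.78},
    {"tx":-0.71,"ty":-0.61,"yaw":0.78},
    {"tx":-0.71,"ty":-0.61,"yaw":0.78}
  ]
}}

```text
validation failed for argument at $.mo...
```

Run:
```python
from h import *
im,c=snap('wrist','w1.png'); cv2.imwrite('pics/w1b.png',cv2.resize(im,(800,600),interpolation=cv2.INTER_CUBIC))
to(444,-245,230,98)
for p in [(444.5,-245.4,90),(446.6,-82,58),(636,76,6),(644,17,6),(653,-45,6),(661,-105,6)]: print(p,np.round(np.array(proj('wrist',c,p))*1.5625))
```

```text
t=0.20 tcp [162.9 603.3 230.9] head 164.9 mm [-492.5 -745.6    1.4] cmd [-1.97  -2.983  0.006] yaw 0.778 q [69. 28. 89. -0. 63. -6.]
(444.5, -245.4, 90) [-44. 570.]
(446.6, -82, 58) [ 13. 569.]
(636, 76, 6) [156. 633.]
(644, 17, 6) [133. 633.]
(653, -45, 6) [111. 633.]
(661, -105, 6) [ 92. 632.]
```

View pics/w1b.png

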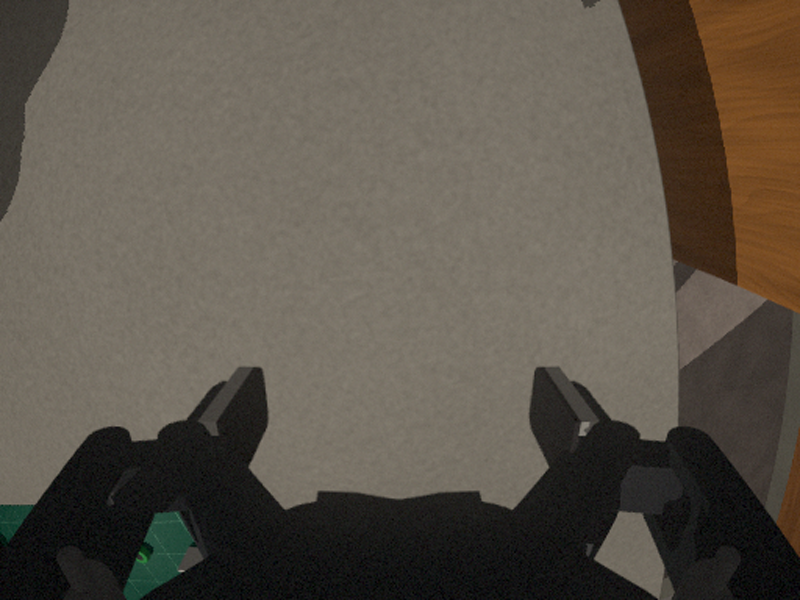

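The moves were refused by validation, so nothing moved. The wrist picture only shows bare bench, with the fingers at (250,400) and (550,400). I'll resend with every field filled in.

Call:
{"op": "arm_command", "data": {
  "motion": [
    {"claw":-1,"tx":-0.71,"ty":-0.61,"tz":0,"yaw":0},
    {"claw":-1,"tx":-0.71,"ty":-0.61,"tz":0,"yaw":0},
    {"claw":-1,"tx":-0.71,"ty":-0.61,"tz":0,"yaw":0},
    {"claw":-1,"tx":-0.71,"ty":-0.61,"tz":0,"yaw":0},
    {"claw":-1,"tx":-0.71,"ty":-0.61,"tz":0,"yaw":0}
  ]
}}

```text
time: 0.7
tcp_pos: [295.5, 407.5, 231.4]
orientation: [[-0.965, 0.262, 0.0], [0.262, 0.965, -0.0], [-0.0, -0.0, -1.0]]
contact_force: [0.4, 0.8, -0.9]
gripper_width: 1.0
grasp_force: 0.0
```

Call:
{"op": "arm_command", "data": {
  "motion": [
    {"claw":-1,"tx":-0.93,"ty":-0.8,"tz":0,"yaw":0},
    {"claw":-1,"tx":-0.93,"ty":-0.8,"tz":0,"yaw":0},
    {"claw":-1,"tx":-0.93,"ty":-0.8,"tz":0,"yaw":0},
    {"claw":-1,"tx":-0.93,"ty":-0.8,"tz":0,"yaw":0},
    {"claw":-1,"tx":-0.93,"ty":-0.8,"tz":0,"yaw":0},
    {"claw":-1,"tx":-0.93,"ty":-0.8,"tz":0,"yaw":0},
    {"claw":-1,"tx":-0.93,"ty":-0.8,"tz":0,"yaw":0}
  ]
}}

```text
time: 1.4
tcp_pos: [469.3, 152.5, 231.2]
orientation: [[-0.964, 0.265, 0.001], [0.265, 0.964, -0.0], [-0.001, -0.0, -1.0]]
contact_force: [1.2, -0.2, 0.4]
gripper_width: 1.0
grasp_force: 0.0
```

Call:
{"op": "arm_command", "data": {
  "motion": [
    {"claw":-1,"tx":-0.93,"ty":-0.8,"tz":0,"yaw":0.78},
    {"claw":-1,"tx":-0.93,"ty":-0.8,"tz":0,"yaw":0.78},
    {"claw":-1,"tx":-0.93,"ty":-0.8,"tz":0,"yaw":0.78},
    {"claw":-1,"tx":-0.93,"ty":-0.8,"tz":0,"yaw":0.78},
    {"claw":-1,"tx":-0.93,"ty":-0.8,"tz":0,"yaw":0.78},
    {"claw":-1,"tx":-0.93,"ty":-0.8,"tz":0,"yaw":0.78},
    {"claw":-1,"tx":-0.93,"ty":-0.8,"tz":0,"yaw":0.78},
    {"claw":-1,"tx":-0.93,"ty":-0.8,"tz":0,"yaw":0.78},
    {"claw":-1,"tx":-0.93,"ty":-0.8,"tz":0,"yaw":0.78}
  ]
}}

```text
time: 2.3
tcp_pos: [639.1, -97.4, 230.8]
orientation: [[-0.135, 0.991, -0.001], [0.991, 0.135, 0.0], [0.001, -0.001, -1.0]]
contact_force: [-0.1, 0.5, 0.6]
gripper_width: 0.996
grasp_force: 0.0
```

Run:
```python
from h import *
im,c=snap('wrist','w2.png'); cv2.imwrite('pics/w2b.png',cv2.resize(im,(800,600),interpolation=cv2.INTER_CUBIC))
to(444,-285,230,90)
for p in [(444.5,-245.4,90),(446.6,-82,58),(636,76,6),(644,17,6),(653,-45,6),(661,-105,6)]: print(p,np.round(np.array(proj('wrist',c,p))*1.5625))
```

```text
t=2.35 tcp [639.  -97.1 231. ] head 98.0 mm [-158.9 -219.3    1. ] cmd [-0.636 -0.877  0.004] yaw 0.093 q [-14.  30.  86.   0.  64. -23.]
(444.5, -245.4, 90) [136. 427.]
(446.6, -82, 58) [149. 219.]
(636, 76, 6) [425.  43.]
(644, 17, 6) [425. 115.]
(653, -45, 6) [426. 194.]
(661, -105, 6) [425. 269.]
```

View pics/w2b.png

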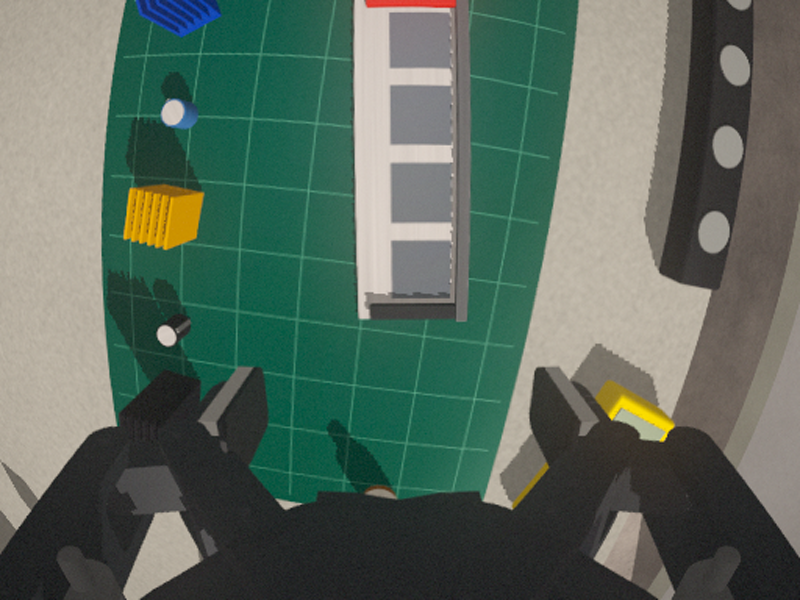

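The wrist view shows the plate cleanly, with pads centred near (420,41), (421,115), (421,193), (421,269), the fence at x≈461 and red at the top. Gold is at (160,215), and black is partly hidden at (160,405). I'll measure the pads and the top faces from this.

```bash
cat > plate.py <<'E'
from h import *
from scipy.spatial.transform import Rotation
im=cv2.imread('pics/w2.png'); c=env.calibration('wrist')
h=cv2.cvtColor(im,cv2.COLOR_BGR2HSV)
P=[]
for p in [(420,41),(421,115),(421,193),(421,269)]:
    x,y=[int(v/1.5625) for v in p]; col=im[y,x].astype(int)
    m=(np.abs(im.astype(int)-col).max(2)<18).astype(np.uint8)
    w=np.zeros_like(m); w[max(0,y-26):y+26,x-22:x+19]=1; m&=w
    k,l,st,ce=cv2.connectedComponentsWithStats(m); i=l[y,x]
    cn=max(cv2.findContours((l==i).astype(np.uint8),0,2)[0],key=cv2.contourArea)
    q=np.array([onz('wrist',c,*pp[0],6)[:2] for pp in cn],np.float32)
    (ctr,sz,a)=cv2.minAreaRect(q); P.append(ctr); print(col,st[i],np.round(ctr,1),np.round(sz,1),round(a,1))
P=np.array(P); d=P[0]-P[3]; print('spacing',np.linalg.norm(np.diff(P,axis=0),axis=1),'y-axis heading',np.degrees(np.arctan2(d[1],d[0])), 'mean',P.mean(0))
E
python3 plate.py
```

```text
[132 128 132] [ 249    8   38   35 1302] [629.4  79.7] [46.  45.9] 8.9
[136 132 132] [ 250   55   38   38 1411] [639.   17.6] [45.3 46.9] 8.1
[131 129 129] [ 251  105   37   37 1369] [648.5 -43.8] [44.9 45. ] 8.3
[127 122 123] [ 249  154   39   35 1233] [ 656.4 -104.4] [49.  44.3] 8.3
spacing [62.8849774  62.09808604 61.07920802] y-axis heading 98.34552355483402 mean [643.35534668 -12.72361088]
```

Call:
{"op": "arm_command", "data": {
  "motion": [
    {"claw":-1,"tx":-0.68,"ty":-0.84,"tz":0,"yaw":0.05},
    {"claw":-1,"tx":-0.68,"ty":-0.84,"tz":0,"yaw":0.05},
    {"claw":-1,"tx":-0.68,"ty":-0.84,"tz":0,"yaw":0.05},
    {"claw":-1,"tx":-0.68,"ty":-0.84,"tz":0,"yaw":0.05},
    {"claw":-1,"tx":-0.68,"ty":-0.84,"tz":0,"yaw":0.05},
    {"claw":-1,"tx":-0.68,"ty":-0.84,"tz":0,"yaw":0.05},
    {"claw":-1,"tx":-0.68,"ty":-0.84,"tz":0,"yaw":0.05}
  ]
}}

```text
time: 3.05
tcp_pos: [452.9, -295.8, 231.6]
orientation: [[-0.063, 0.998, 0.0], [0.998, 0.063, -0.0], [-0.0, 0.0, -1.0]]
contact_force: [0.1, 1.0, 0.1]
gripper_width: 1.002
grasp_force: 0.0
```

Run:
```python
from h import *
im,c=snap('wrist','w3.png'); cv2.imwrite('pics/w3b.png',cv2.resize(im,(800,600),interpolation=cv2.INTER_CUBIC))
to(444,-245,100,90)
for p in [(444.5,-245.4,90),(446.6,-82,58)]: print(p,np.round(np.array(proj('wrist',c,p))*1.5625))
```

```text
t=3.10 tcp [ 453.9 -294.8  231.6] head 93.6 mm [ 50.4  -6.8 131.6] cmd [ 0.202 -0.027  0.526] yaw 0.042 q [-40.  21. 101.   0.  58. -44.]
(444.5, -245.4, 90) [391. 199.]
(446.6, -82, 58) [410. -29.]
```

View pics/w3b.png

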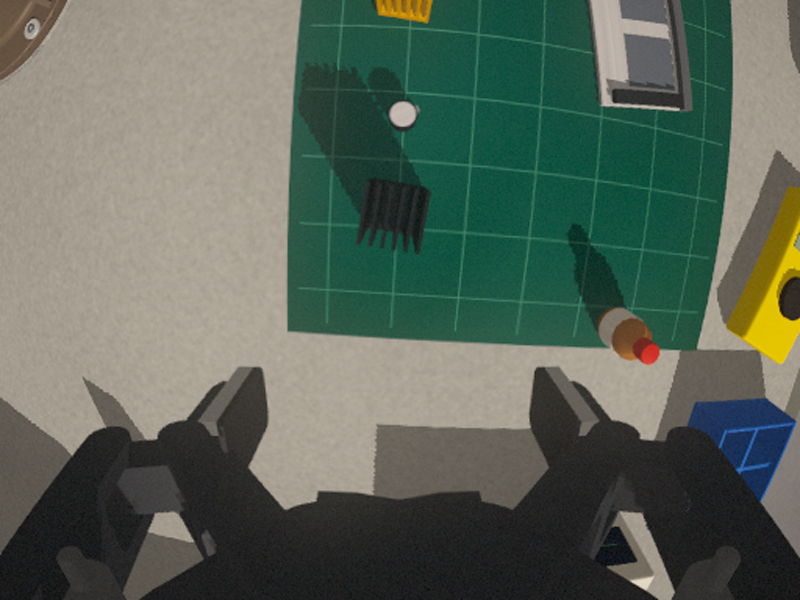

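The black sink's top face has corners at about (367,180), (430,188), (420,252) and (358,243). The sink is turned about 7° in the picture.

```bash
cat >> h.py <<'E'
def top(name,c,corners,z):
    q=np.array([onz(name,c,x/1.5625,y/1.5625,z)[:2] for x,y in corners],np.float32)
    e=q[1]-q[0]; print('top ctr',np.round(q.mean(0),1),'sides',np.round(np.linalg.norm(q-np.roll(q,-1,0),axis=1),1),'x-axis heading %.1f'%np.degrees(np.arctan2(*(e+q[2]-q[3])[::-1])))
    return q.mean(0)
E
python3 - <<'E'
from h import *
c=env.calibration('wrist')
p=top('wrist',c,[(367,180),(430,188),(420,252),(358,243)],90)
for n,p0 in(('side',(553,240)),('scene',(247,398))): print(n,onz(n,env.calibration(n),p0[0]/1.5625,p0[1]/1.5625,0)) # lowest foot corners
to(p[0],p[1],110,88)
E
```

```text
top ctr [ 448.  -254.4] sides [38.7 40.3 39.  39.6] x-axis heading -4.2
side [ 436.28061135 -240.34102168    0.        ]
scene [ 458.50438609 -274.54079711    0.        ]
t=3.10 tcp [ 453.9 -294.8  231.6] head 93.6 mm [ 40.8  -3.5 121.6] cmd [ 0.163 -0.014  0.486] yaw 0.065 q [-40.  21. 101.   0.  58. -44.]
```

Call:
{"op": "arm_command", "data": {
  "motion": [
    {"claw":-1,"tx":0.16,"ty":-0.01,"tz":0.15,"yaw":0.09},
    {"claw":-1,"tx":0.16,"ty":-0.01,"tz":0.3,"yaw":0.09},
    {"claw":-1,"tx":0.16,"ty":-0.01,"tz":0.45,"yaw":0.09},
    {"claw":-1,"tx":0.16,"ty":-0.01,"tz":0.6,"yaw":0.09},
    {"claw":-1,"tx":0.16,"ty":-0.01,"tz":0.7,"yaw":0.09},
    {"claw":-1,"tx":0.16,"ty":-0.01,"tz":0.76,"yaw":0.09},
    {"claw":-1,"tx":0.16,"ty":-0.01,"tz":0.76,"yaw":0.09}
  ]
}}

```text
time: 3.8
tcp_pos: [449.6, -253.1, 39.5]
orientation: [[0.069, 0.998, -0.003], [0.998, -0.069, 0.002], [0.002, -0.003, -1.0]]
contact_force: [0.2, 1.1, 0.8]
gripper_width: 0.998
grasp_force: 0.0
```

Call:
{"op": "arm_command", "data": {
  "force": 40,
  "motion": [
    {"claw":1,"tx":0,"ty":0,"tz":0,"yaw":0},
    {"claw":1,"tx":0,"ty":0,"tz":0,"yaw":0},
    {"claw":1,"tx":0,"ty":0,"tz":0,"yaw":0},
    {"claw":1,"tx":0,"ty":0,"tz":0,"yaw":0},
    {"claw":1,"tx":0,"ty":0,"tz":0,"yaw":0},
    {"claw":1,"tx":0,"ty":0,"tz":0,"yaw":0},
    {"claw":1,"tx":0,"ty":0,"tz":0,"yaw":0},
    {"claw":1,"tx":0,"ty":0,"tz":0,"yaw":0}
  ]
}}

```text
time: 4.6
tcp_pos: [449.7, -254.8, 42.1]
orientation: [[0.073, 0.997, 0.001], [0.997, -0.073, -0.0], [-0.0, 0.001, -1.0]]
contact_force: [-0.3, 4.2, 6.7]
gripper_width: 0.464
grasp_force: 46.8
```

Call:
{"op": "arm_command", "data": {
  "motion": [
    {"claw":1,"tx":0,"ty":0,"tz":-0.08,"yaw":0},
    {"claw":1,"tx":0,"ty":0,"tz":-0.2,"yaw":0},
    {"claw":1,"tx":0,"ty":0,"tz":-0.32,"yaw":0},
    {"claw":1,"tx":0.15,"ty":0.07,"tz":-0.32,"yaw":0},
    {"claw":1,"tx":0.3,"ty":0.14,"tz":-0.32,"yaw":-0.05},
    {"claw":1,"tx":0.45,"ty":0.21,"tz":-0.32,"yaw":-0.1},
    {"claw":1,"tx":0.6,"ty":0.28,"tz":-0.32,"yaw":-0.14},
    {"claw":1,"tx":0.7,"ty":0.31,"tz":-0.32,"yaw":-0.145},
    {"claw":1,"tx":0.7,"ty":0.31,"tz":-0.32,"yaw":-0.145}
  ]
}}

```text
time: 5.5
tcp_pos: [540.2, -83.3, 121.4]
orientation: [[-0.147, 0.989, 0.0], [0.989, 0.147, 0.0], [0.0, 0.0, -1.0]]
contact_force: [-0.2, -0.6, -2.3]
gripper_width: 0.465
grasp_force: 46.8
```

Run:
```python
from h import *
im,c=snap('wrist','w4.png'); cv2.imwrite('pics/w4b.png',cv2.resize(im,(800,600),interpolation=cv2.INTER_CUBIC))
to(631,79.5,122,98.3)
for i in range(4):
  P=np.array([643.4,-12.7])+(93-62*i)*np.array([-.145,.989]); print(np.round(P,1),np.round(np.array(proj('wrist',c,[*P,6]))*1.5625))
```

```text
t=5.55 tcp [539.6 -84.6 121.4] head 98.4 mm [149.  114.4  -0.6] cmd [ 0.596  0.458 -0.003] yaw 0.001 q [-16.  30. 107.   0.  43. -24.]
[629.9  79.3] [592.  48.]
[638.9  18. ] [593. 150.]
[647.9 -43.4] [587. 253.]
[ 656.9 -104.7] [576. 350.]
```

View pics/w4b.png

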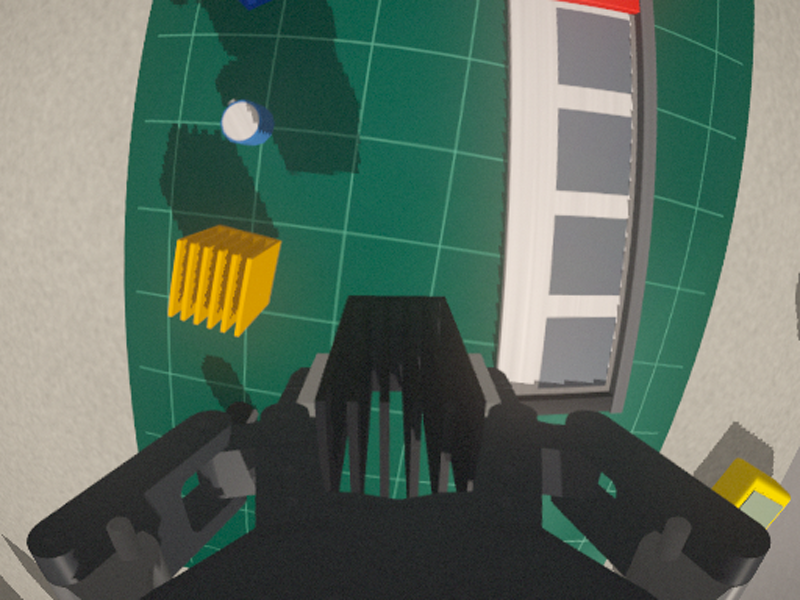

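The black sink is held squarely, with its foot edge from (348,297) to (447,297). The pads are within 3 px of their predicted positions, so the plate estimate holds. Next I carry the sink over pad 1 and lower it.

Call:
{"op": "arm_command", "data": {
  "motion": [
    {"claw":1,"tx":0.13,"ty":0.1,"tz":0,"yaw":0},
    {"claw":1,"tx":0.26,"ty":0.2,"tz":0,"yaw":0},
    {"claw":1,"tx":0.4,"ty":0.31,"tz":0,"yaw":0},
    {"claw":1,"tx":0.52,"ty":0.4,"tz":0,"yaw":0},
    {"claw":1,"tx":0.596,"ty":0.456,"tz":0,"yaw":0},
    {"claw":1,"tx":0.596,"ty":0.456,"tz":0.1,"yaw":0},
    {"claw":1,"tx":0.596,"ty":0.456,"tz":0.2,"yaw":0},
    {"claw":1,"tx":0.596,"ty":0.456,"tz":0.26,"yaw":0},
    {"claw":1,"tx":0.596,"ty":0.456,"tz":0.28,"yaw":0},
    {"claw":1,"tx":0.596,"ty":0.456,"tz":0.285,"yaw":0},
    {"claw":1,"tx":0.596,"ty":0.456,"tz":0.29,"yaw":0},
    {"claw":1,"tx":0.596,"ty":0.456,"tz":0.29,"yaw":0}
  ]
}}

```text
time: 6.75
tcp_pos: [631.2, 77.7, 49.6]
orientation: [[-0.144, 0.99, 0.001], [0.99, 0.144, 0.0], [-0.0, 0.001, -1.0]]
contact_force: [-0.0, 0.6, -1.5]
gripper_width: 0.465
grasp_force: 46.7
```

Call:
{"op": "arm_command", "data": {
  "motion": [
    {"claw":1,"tx":0,"ty":0,"tz":0.004,"yaw":0},
    {"claw":1,"tx":0,"ty":0,"tz":0.008,"yaw":0},
    {"claw":1,"tx":0,"ty":0,"tz":0.008,"yaw":0}
  ]
}}

```text
time: 7.05
tcp_pos: [631.1, 78.0, 48.1]
orientation: [[-0.144, 0.99, 0.001], [0.99, 0.144, 0.0], [-0.0, 0.001, -1.0]]
contact_force: [-3.3, -1.0, 8.8]
gripper_width: 0.465
grasp_force: 47.5
```

Call:
{"op": "arm_command", "data": {
  "motion": [
    {"claw":1,"tx":0,"ty":0.008,"tz":0,"yaw":0},
    {"claw":1,"tx":0,"ty":0.016,"tz":0,"yaw":0},
    {"claw":1,"tx":0,"ty":0.024,"tz":0,"yaw":0},
    {"claw":1,"tx":0,"ty":0.032,"tz":0,"yaw":0},
    {"claw":1,"tx":0,"ty":0.032,"tz":0,"yaw":0}
  ]
}}

```text
time: 7.55
tcp_pos: [637.7, 79.1, 48.2]
orientation: [[-0.144, 0.99, -0.002], [0.99, 0.144, -0.0], [0.0, -0.002, -1.0]]
contact_force: [-9.3, -1.7, 14.2]
gripper_width: 0.465
grasp_force: 49.1
```

Call:
{"op": "arm_command", "data": {
  "motion": [
    {"claw":1,"tx":0.01,"ty":0,"tz":0,"yaw":0},
    {"claw":1,"tx":0.02,"ty":0,"tz":0,"yaw":0},
    {"claw":1,"tx":0.028,"ty":0,"tz":0,"yaw":0},
    {"claw":1,"tx":0.034,"ty":0,"tz":0,"yaw":0},
    {"claw":1,"tx":0.034,"ty":0,"tz":0,"yaw":0}
  ]
}}

```text
time: 8.05
tcp_pos: [638.4, 87.0, 48.1]
orientation: [[-0.144, 0.99, 0.003], [0.99, 0.144, -0.001], [-0.001, 0.003, -1.0]]
contact_force: [-0.5, -3.4, 6.5]
gripper_width: 0.461
grasp_force: 47.7
```

Call:
{"op": "arm_command", "data": {
  "motion": [
    {"claw":1,"tx":0,"ty":0.006,"tz":0,"yaw":0},
    {"claw":1,"tx":0,"ty":0.008,"tz":0,"yaw":0},
    {"claw":1,"tx":0,"ty":0.008,"tz":0,"yaw":0}
  ]
}}

```text
time: 8.35
tcp_pos: [638.7, 87.1, 48.2]
orientation: [[-0.144, 0.99, -0.001], [0.99, 0.144, -0.001], [-0.001, -0.002, -1.0]]
contact_force: [-7.9, -6.6, 11.6]
gripper_width: 0.469
grasp_force: 49.3
```

Call:
{"op": "arm_command", "data": {
  "motion": [
    {"claw":1,"tx":0.006,"ty":0,"tz":0,"yaw":0},
    {"claw":1,"tx":0.008,"ty":0,"tz":0,"yaw":0},
    {"claw":1,"tx":0.008,"ty":0,"tz":0,"yaw":0}
  ]
}}

```text
time: 8.65
tcp_pos: [639.4, 89.0, 48.1]
orientation: [[-0.144, 0.99, 0.001], [0.99, 0.144, -0.001], [-0.001, 0.001, -1.0]]
contact_force: [-3.3, -6.2, 8.2]
gripper_width: 0.467
grasp_force: 48.4
```

Call:
{"op": "arm_command", "data": {
  "motion": [
    {"claw":1,"tx":0.006,"ty":0.004,"tz":0,"yaw":0},
    {"claw":1,"tx":0.012,"ty":0.008,"tz":0,"yaw":0},
    {"claw":1,"tx":0.012,"ty":0.008,"tz":0,"yaw":0}
  ]
}}

```text
time: 8.95
tcp_pos: [639.4, 91.2, 48.2]
orientation: [[-0.145, 0.989, -0.003], [0.989, 0.145, -0.002], [-0.002, -0.003, -1.0]]
contact_force: [-10.6, -14.0, 15.1]
gripper_width: 0.465
grasp_force: 45.1
```

Run:
```python
from h import *
s=env.get_state(); print(s['tcp_pos'],s['contact_force'],s['wrist_torque'])
a,_=snap('scene','s5.png'); b,_=snap('side','d5.png')
a=cv2.resize(a[130:280,220:370],(400,400),interpolation=cv2.INTER_CUBIC);b=cv2.resize(b[100:250,150:300],(400,400),interpolation=cv2.INTER_CUBIC)
cv2.imwrite('pics/sd5.png',np.hstack([a,b]))
```

```text
[639.38104949  91.1879248   48.17635453] [-10.62667075 -14.04436545  15.07547534] [-2.70446364  2.16252646 -0.12068386]
```

View pics/sd5.png

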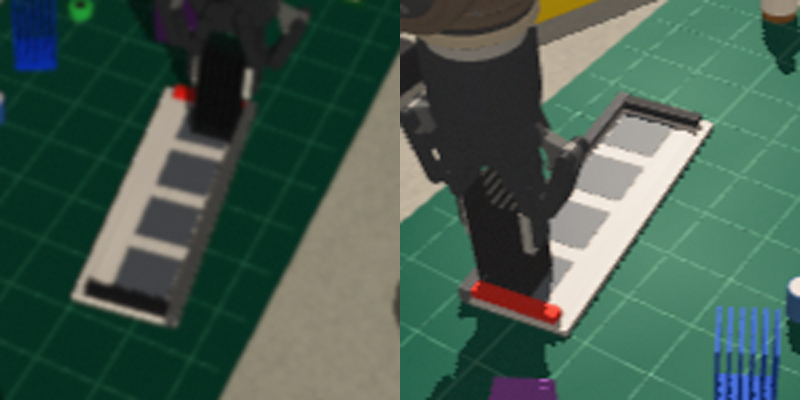

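Both views show the black sink against the fence and the red stop (stop edge at (515,300) in the right crop). One more small push will confirm contact by force.

Call:
{"op": "arm_command", "data": {
  "motion": [
    {"claw":1,"tx":0.005,"ty":0.004,"tz":0,"yaw":0},
    {"claw":1,"tx":0.008,"ty":0.006,"tz":0,"yaw":0},
    {"claw":1,"tx":0.008,"ty":0.006,"tz":0,"yaw":0}
  ]
}}

```text
time: 9.35
tcp_pos: [639.3, 92.8, 48.2]
orientation: [[-0.144, 0.989, -0.006], [0.99, 0.144, -0.003], [-0.002, -0.007, -1.0]]
contact_force: [-17.8, -17.6, 21.0]
gripper_width: 0.464
grasp_force: 45.7
```

Run:
```python
from h import *
im,c=snap('wrist','w6.png'); cv2.imwrite('pics/w6b.png',cv2.resize(im[100:340,146:386],(600,600),interpolation=cv2.INTER_CUBIC))
```

```text
(no output)
```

View pics/w6b.png

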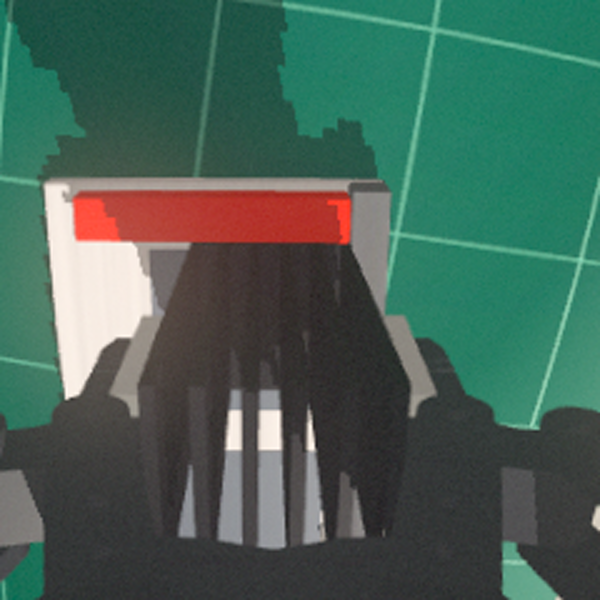

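The black foot meets the red stop's edge along (190–355, 243) and the fence at x≈352, so it is snug. I'll ease off the push, release and rise.

Call:
{"op": "arm_command", "data": {
  "motion": [
    {"claw":1,"tx":-0.008,"ty":-0.006,"tz":0,"yaw":0},
    {"claw":1,"tx":-0.008,"ty":-0.006,"tz":0,"yaw":0}
  ]
}}

```text
time: 9.6
tcp_pos: [639.2, 92.1, 48.2]
orientation: [[-0.144, 0.99, -0.003], [0.99, 0.144, -0.001], [-0.0, -0.003, -1.0]]
contact_force: [-11.8, -6.8, 15.4]
gripper_width: 0.465
grasp_force: 44.0
```

Call:
{"op": "arm_command", "data": {
  "motion": [
    {"claw":-1,"tx":0,"ty":0,"tz":0,"yaw":0},
    {"claw":-1,"tx":0,"ty":0,"tz":0,"yaw":0},
    {"claw":-1,"tx":0,"ty":0,"tz":0,"yaw":0},
    {"claw":-1,"tx":0,"ty":0,"tz":0,"yaw":0},
    {"claw":-1,"tx":0,"ty":0,"tz":0,"yaw":0},
    {"claw":-1,"tx":0,"ty":0,"tz":0,"yaw":0}
  ]
}}

```text
time: 10.2
tcp_pos: [640.7, 93.0, 46.7]
orientation: [[-0.144, 0.99, -0.0], [0.99, 0.144, 0.0], [0.0, 0.0, -1.0]]
contact_force: [-0.3, 0.4, 0.5]
gripper_width: 0.995
grasp_force: 0.0
```

Call:
{"op": "arm_command", "data": {
  "motion": [
    {"claw":-1,"tx":0,"ty":0,"tz":-0.1,"yaw":0},
    {"claw":-1,"tx":0,"ty":0,"tz":-0.25,"yaw":0},
    {"claw":-1,"tx":0,"ty":0,"tz":-0.45,"yaw":0},
    {"claw":-1,"tx":0,"ty":0,"tz":-0.65,"yaw":0},
    {"claw":-1,"tx":-0.2,"ty":0,"tz":-0.73,"yaw":0},
    {"claw":-1,"tx":-0.35,"ty":0,"tz":-0.73,"yaw":0},
    {"claw":-1,"tx":-0.35,"ty":0,"tz":-0.73,"yaw":0}
  ]
}}

```text
time: 10.9
tcp_pos: [654.0, 2.3, 230.3]
orientation: [[-0.141, 0.99, 0.002], [0.99, 0.141, -0.001], [-0.001, 0.002, -1.0]]
contact_force: [0.3, 0.8, 0.9]
gripper_width: 0.997
grasp_force: 0.0
```

Run:
```python
from h import *
im,c=snap('wrist','w7.png'); cv2.imwrite('pics/w7b.png',cv2.resize(im,(800,600),interpolation=cv2.INTER_CUBIC))
to(432,103,230,90)
P=np.array([630.5,79.4])
ex,ey=np.array([.989,.145]),np.array([-.145,.989])
for n,(a,b) in {'pad1':(0,0),'expected black':(8,8)}.items():
  for z in(6,96): print(n,z,np.round(np.array(proj('wrist',c,[*(P+a*ex+b*ey),z]))*1.5625))
print('blue',np.array(proj('wrist',c,[432,103,74]))*1.5625)
```

```text
t=10.95 tcp [653.5   4.3 229.5] head 98.1 mm [ 128.9 -205.3   -0.6] cmd [ 0.516 -0.821 -0.002] yaw 0.094 q [ -5.  31.  85.   0.  64. -14.]
pad1 6 [383. 156.]
pad1 96 [378. 152.]
expected black 6 [393. 146.]
expected black 96 [391. 139.]
blue [113.80247539 101.956012  ]
```

View pics/w7b.png

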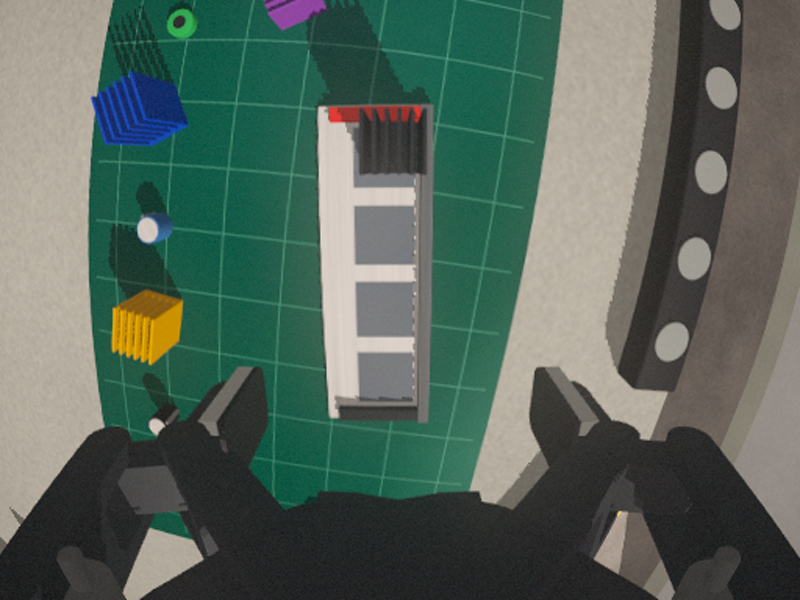

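The black sink is in the corner, with its top centred at (393,140) against (391,139) expected, and square to the plate. Next is blue.

Call:
{"op": "arm_command", "data": {
  "motion": [
    {"claw":-1,"tx":0.32,"ty":-0.81,"tz":0,"yaw":0.09},
    {"claw":-1,"tx":0.32,"ty":-0.81,"tz":0,"yaw":0.09},
    {"claw":-1,"tx":0.32,"ty":-0.81,"tz":0,"yaw":0.09},
    {"claw":-1,"tx":0.32,"ty":-0.81,"tz":0,"yaw":0.09},
    {"claw":-1,"tx":0.32,"ty":-0.81,"tz":0,"yaw":0.09},
    {"claw":-1,"tx":0.32,"ty":-0.81,"tz":0,"yaw":0.09},
    {"claw":-1,"tx":0.32,"ty":-0.81,"tz":0,"yaw":0.09}
  ]
}}

```text
time: 11.65
tcp_pos: [442.0, 56.9, 229.6]
orientation: [[-0.01, 1.0, 0.001], [1.0, 0.01, 0.0], [0.0, 0.001, -1.0]]
contact_force: [0.2, 0.4, 1.2]
gripper_width: 1.0
grasp_force: 0.0
```

Run:
```python
from h import *
im,c=snap('wrist','w8.png'); cv2.imwrite('pics/w8b.png',cv2.resize(im,(800,600),interpolation=cv2.INTER_CUBIC))
to(432,103,230,90)
for p in [(432,103,74),(447,-82,58),(461,278,42)]: print(np.round(np.array(proj('wrist',c,p))*1.5625))
```

```text
t=11.70 tcp [442.4  56.7 229.4] head 90.6 mm [46.4 -9.9 -0.6] cmd [ 0.186 -0.04  -0.003] yaw 0.007 q [ -1.  14. 113.   0.  53.  -2.]
[384. 205.]
[403. 440.]
[429. -30.]
```

View pics/w8b.png

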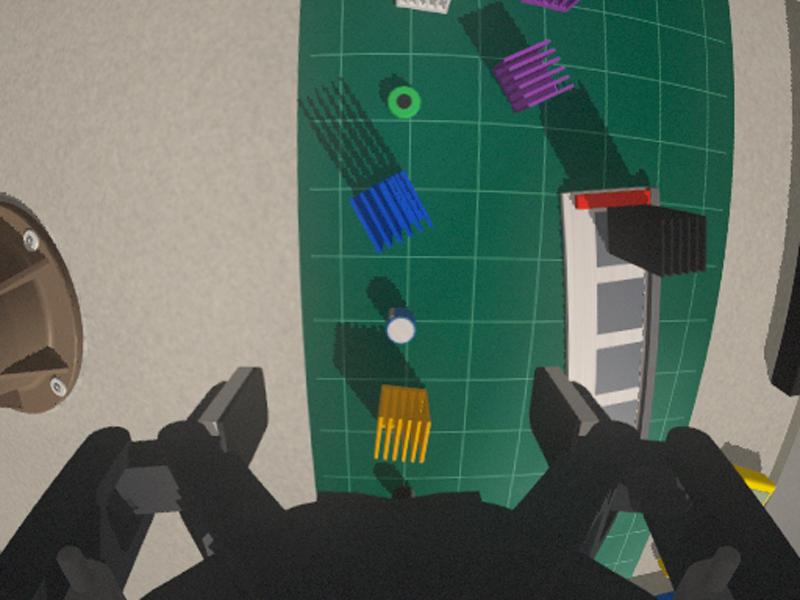

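Blue is at about (352,197), (404,171), (433,229), (380,251), turned about +25°. I'll measure it with a mask.

```bash
cat >> h.py <<'E'
def rect(im,c,lo,hi,z,px,win=45):
    m=cv2.inRange(cv2.cvtColor(im,cv2.COLOR_BGR2HSV),lo,hi); w=np.zeros_like(m); x,y=int(px[0]/1.5625),int(px[1]/1.5625)
    w[max(0,y-win):y+win,max(0,x-win):x+win]=255; m&=w
    q=np.array([onz('wrist',c,u,v,z)[:2] for v,u in np.argwhere(m)],np.float32)
    r=cv2.minAreaRect(q); a=(r[2]+45)%90-45; print('ctr',np.round(r[0],1),'size',np.round(r[1],1),'heading %.1f'%a); return r[0],a
E
python3 - <<'E'
from h import *
im=cv2.imread('pics/w8.png'); c=env.calibration('wrist')
for s in(120,160): p,a=rect(im,c,(105,s,60),(130,255,255),74,(390,212))
top('wrist',c,[(352,197),(404,171),(433,229),(380,251)],74)
to(p[0],p[1],30,90+a)
print('gold'); rect(im,c,(8,120,60),(28,255,255),58,(403,425))
E
```

```text
ctr [436.2  99. ] size [40.1 40.5] heading 28.3
ctr [436.2  99. ] size [40.1 40.5] heading 28.3
top ctr [437.5  98.4] sides [37.2 42.  37.4 39.7] x-axis heading 25.3
t=11.70 tcp [442.4  56.7 229.4] head 90.6 mm [ 42.4  -5.9 199.4] cmd [ 0.169 -0.024  0.797] yaw -0.322 q [ -1.  14. 113.   0.  53.  -2.]
gold
ctr [446.8 -67.6] size [69.6 42.2] heading -6.3
```

Call:
{"op": "arm_command", "data": {
  "motion": [
    {"claw":-1,"tx":0.168,"ty":-0.024,"tz":0.1,"yaw":-0.32},
    {"claw":-1,"tx":0.168,"ty":-0.024,"tz":0.25,"yaw":-0.32},
    {"claw":-1,"tx":0.168,"ty":-0.024,"tz":0.35,"yaw":-0.32},
    {"claw":-1,"tx":0.168,"ty":-0.024,"tz":0.45,"yaw":-0.32},
    {"claw":-1,"tx":0.168,"ty":-0.024,"tz":0.6,"yaw":-0.32},
    {"claw":-1,"tx":0.168,"ty":-0.024,"tz":0.74,"yaw":-0.32},
    {"claw":-1,"tx":0.168,"ty":-0.024,"tz":0.79,"yaw":-0.32},
    {"claw":-1,"tx":0.168,"ty":-0.024,"tz":0.79,"yaw":-0.32}
  ]
}}

```text
time: 12.5
tcp_pos: [435.1, 98.2, 29.5]
orientation: [[-0.47, 0.883, -0.004], [0.883, 0.47, -0.0], [0.002, -0.003, -1.0]]
contact_force: [0.3, 0.6, 1.2]
gripper_width: 1.001
grasp_force: 0.0
```

Call:
{"op": "arm_command", "data": {
  "force": 40,
  "motion": [
    {"claw":1,"tx":0,"ty":0,"tz":0,"yaw":0},
    {"claw":1,"tx":0,"ty":0,"tz":0,"yaw":0},
    {"claw":1,"tx":0,"ty":0,"tz":0,"yaw":0},
    {"claw":1,"tx":0,"ty":0,"tz":0,"yaw":0},
    {"claw":1,"tx":0,"ty":0,"tz":0,"yaw":0},
    {"claw":1,"tx":0,"ty":0,"tz":0,"yaw":0},
    {"claw":1,"tx":0,"ty":0,"tz":0,"yaw":0}
  ]
}}

```text
time: 13.2
tcp_pos: [435.6, 98.4, 32.6]
orientation: [[-0.47, 0.883, 0.002], [0.883, 0.47, 0.0], [-0.001, 0.002, -1.0]]
contact_force: [0.1, -0.3, 6.6]
gripper_width: 0.462
grasp_force: 42.0
```

Call:
{"op": "arm_command", "data": {
  "motion": [
    {"claw":1,"tx":0,"ty":0,"tz":-0.1,"yaw":0},
    {"claw":1,"tx":0,"ty":0,"tz":-0.25,"yaw":0},
    {"claw":1,"tx":0,"ty":0,"tz":-0.4,"yaw":0},
    {"claw":1,"tx":0,"ty":0,"tz":-0.4,"yaw":0}
  ]
}}

```text
time: 13.6
tcp_pos: [436.6, 98.6, 135.8]
orientation: [[-0.47, 0.882, 0.007], [0.883, 0.47, 0.001], [-0.003, 0.007, -1.0]]
contact_force: [0.0, 0.1, -2.4]
gripper_width: 0.464
grasp_force: 41.3
```

Run:
```python
from h import *
to(639.4,18,140,98.3)
im,c=snap('wrist','w9.png'); 
m=cv2.inRange(cv2.cvtColor(im,cv2.COLOR_BGR2HSV),(105,120,60),(130,255,255)); print('blue bbox 800px',np.array(cv2.boundingRect(m))*1.5625)
```

```text
t=13.60 tcp [436.6  98.6 135.8] head 118.1 mm [-166.5  141.1   -2.7] cmd [-0.666  0.565 -0.011] yaw 0.230 q [  4.  22. 120.   0.  38. -24.]
blue bbox 800px [317.1875 118.75   479.6875 381.25  ]
```

Call:
{"op": "arm_command", "data": {
  "motion": [
    {"claw":1,"tx":-0.13,"ty":0.11,"tz":-0.01,"yaw":0.05},
    {"claw":1,"tx":-0.26,"ty":0.22,"tz":-0.01,"yaw":0.1},
    {"claw":1,"tx":-0.4,"ty":0.34,"tz":-0.01,"yaw":0.15},
    {"claw":1,"tx":-0.54,"ty":0.46,"tz":-0.01,"yaw":0.2},
    {"claw":1,"tx":-0.63,"ty":0.53,"tz":-0.01,"yaw":0.23},
    {"claw":1,"tx":-0.666,"ty":0.565,"tz":-0.01,"yaw":0.23},
    {"claw":1,"tx":-0.666,"ty":0.565,"tz":-0.01,"yaw":0.23},
    {"claw":1,"tx":-0.666,"ty":0.565,"tz":-0.01,"yaw":0.23}
  ]
}}

```text
time: 14.45
tcp_pos: [636.9, 18.0, 132.9]
orientation: [[-0.144, 0.99, -0.002], [0.99, 0.144, 0.0], [0.001, -0.002, -1.0]]
contact_force: [-0.2, -0.2, -0.1]
gripper_width: 0.461
grasp_force: 41.2
```

Run:
```python
from h import *
to(639.4,18,41,98.3)
im,c=snap('wrist','w10.png'); cv2.imwrite('pics/w10b.png',cv2.resize(im,(640,480),interpolation=cv2.INTER_CUBIC))
```

```text
t=14.45 tcp [636.9  18.  132.9] head 98.3 mm [-0.5  2.7 91.9] cmd [-0.002  0.011  0.368] yaw -0.000 q [ -4.  35.  93.   0.  52. -13.]
```

View pics/w10b.png

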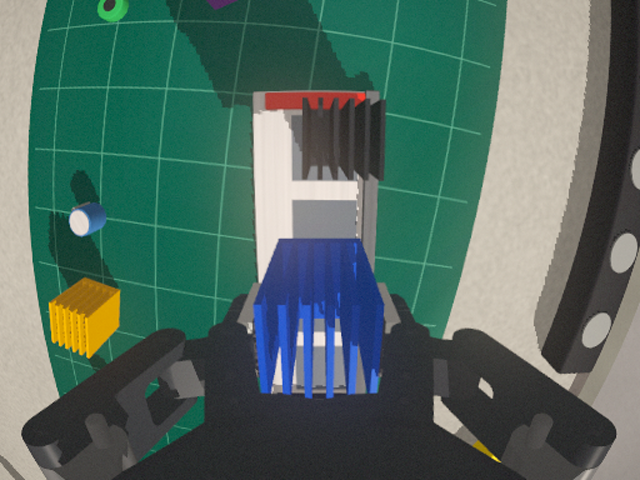

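Blue is held squarely over pad 2, with its foot edge from (280,240) to (362,240). Black stands undisturbed at (343,140). Lowering.

Call:
{"op": "arm_command", "data": {
  "motion": [
    {"claw":1,"tx":0,"ty":0.008,"tz":0.1,"yaw":0},
    {"claw":1,"tx":0,"ty":0.008,"tz":0.2,"yaw":0},
    {"claw":1,"tx":0,"ty":0.008,"tz":0.29,"yaw":0},
    {"claw":1,"tx":0,"ty":0.008,"tz":0.34,"yaw":0},
    {"claw":1,"tx":0,"ty":0.008,"tz":0.36,"yaw":0},
    {"claw":1,"tx":0,"ty":0.008,"tz":0.368,"yaw":0},
    {"claw":1,"tx":0,"ty":0.008,"tz":0.374,"yaw":0},
    {"claw":1,"tx":0,"ty":0.008,"tz":0.378,"yaw":0},
    {"claw":1,"tx":0,"ty":0.008,"tz":0.378,"yaw":0}
  ]
}}

```text
time: 15.4
tcp_pos: [640.1, 18.1, 40.3]
orientation: [[-0.144, 0.99, 0.001], [0.99, 0.144, 0.0], [-0.0, 0.001, -1.0]]
contact_force: [0.7, 0.0, 0.5]
gripper_width: 0.463
grasp_force: 41.3
```

Call:
{"op": "arm_command", "data": {
  "motion": [
    {"claw":1,"tx":0,"ty":-0.002,"tz":0.005,"yaw":0},
    {"claw":1,"tx":0,"ty":-0.002,"tz":0.008,"yaw":0},
    {"claw":1,"tx":0,"ty":-0.002,"tz":0.008,"yaw":0}
  ]
}}

```text
time: 15.7
tcp_pos: [639.6, 18.1, 38.7]
orientation: [[-0.144, 0.99, 0.001], [0.99, 0.144, 0.0], [-0.0, 0.001, -1.0]]
contact_force: [-1.9, 0.8, 6.5]
gripper_width: 0.464
grasp_force: 41.9
```

Call:
{"op": "arm_command", "data": {
  "motion": [
    {"claw":-1,"tx":0,"ty":0,"tz":0,"yaw":0},
    {"claw":-1,"tx":0,"ty":0,"tz":0,"yaw":0},
    {"claw":-1,"tx":0,"ty":0,"tz":0,"yaw":0},
    {"claw":-1,"tx":0,"ty":0,"tz":0,"yaw":0},
    {"claw":-1,"tx":0,"ty":0,"tz":0,"yaw":0},
    {"claw":-1,"tx":0,"ty":0,"tz":0,"yaw":0}
  ]
}}

```text
time: 16.3
tcp_pos: [639.4, 18.0, 37.7]
orientation: [[-0.144, 0.99, -0.0], [0.99, 0.144, 0.0], [0.0, -0.0, -1.0]]
contact_force: [0.2, 0.8, -0.3]
gripper_width: 1.001
grasp_force: 0.0
```

Call:
{"op": "arm_command", "data": {
  "motion": [
    {"claw":-1,"tx":0,"ty":0,"tz":-0.1,"yaw":0},
    {"claw":-1,"tx":0,"ty":0,"tz":-0.25,"yaw":0},
    {"claw":-1,"tx":0,"ty":0,"tz":-0.45,"yaw":0},
    {"claw":-1,"tx":0,"ty":0,"tz":-0.65,"yaw":0},
    {"claw":-1,"tx":0,"ty":0,"tz":-0.76,"yaw":0},
    {"claw":-1,"tx":0,"ty":0,"tz":-0.76,"yaw":0}
  ]
}}

```text
time: 16.9
tcp_pos: [640.8, 18.0, 232.5]
orientation: [[-0.144, 0.99, 0.008], [0.99, 0.144, -0.0], [-0.002, 0.007, -1.0]]
contact_force: [0.0, 0.3, -0.0]
gripper_width: 0.997
grasp_force: 0.0
```

Run:
```python
from h import *
to(447,-135,230,90)
```

```text
t=16.90 tcp [640.8  18.  232.5] head 98.3 mm [-123.5 -213.8    1.1] cmd [-0.494 -0.855  0.004] yaw 0.096 q [ -4.  29.  87.   0.  63. -13.]
```

Call:
{"op": "arm_command", "data": {
  "motion": [
    {"claw":-1,"tx":-0.49,"ty":-0.85,"tz":0,"yaw":0.09},
    {"claw":-1,"tx":-0.49,"ty":-0.85,"tz":0,"yaw":0.09},
    {"claw":-1,"tx":-0.49,"ty":-0.85,"tz":0,"yaw":0.09},
    {"claw":-1,"tx":-0.49,"ty":-0.85,"tz":0,"yaw":0.09},
    {"claw":-1,"tx":-0.49,"ty":-0.85,"tz":0,"yaw":0.09},
    {"claw":-1,"tx":-0.49,"ty":-0.85,"tz":0,"yaw":0.09},
    {"claw":-1,"tx":-0.49,"ty":-0.85,"tz":0,"yaw":0.09},
    {"claw":-1,"tx":-0.49,"ty":-0.85,"tz":0,"yaw":0.09}
  ]
}}

```text
time: 17.7
tcp_pos: [447.3, -133.5, 227.4]
orientation: [[-0.01, 1.0, -0.0], [1.0, 0.01, 0.0], [0.0, -0.0, -1.0]]
contact_force: [-0.0, -0.1, -0.4]
gripper_width: 0.997
grasp_force: 0.0
```

Run:
```python
from h import *
s=env.get_state()['tcp_pos']
im,c=snap('wrist','w11.png'); cv2.imwrite('pics/w11b.png',cv2.resize(im,(640,480),interpolation=cv2.INTER_CUBIC))
px=np.array(proj('wrist',c,(447,-80,58)))*1.5625; print(px)
p,a=rect(im,c,(8,120,60),(28,255,255),58,px)
to(p[0],p[1],20,90+a)
```

```text
[399.63517924 192.88123269]
ctr [445. -81.] size [40.8 41.2] heading -7.3
t=17.75 tcp [ 447.4 -133.3  227.4] head 90.6 mm [ 52.3  -1.8 207.4] cmd [ 0.209 -0.007  0.83 ] yaw 0.091 q [-25.  16. 111.   0.  53. -25.]
```

View pics/w11b.png

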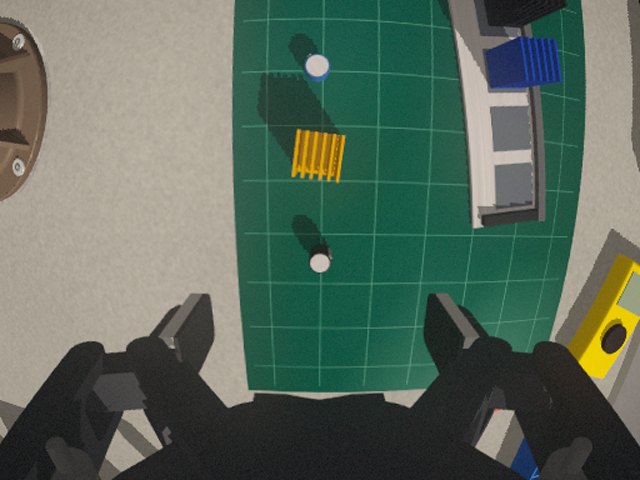

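Gold is upright at (318,156) with a clean square fit, and blue stands on pad 2 at (523,62). I'm descending on gold.

Call:
{"op": "arm_command", "data": {
  "motion": [
    {"claw":-1,"tx":0.209,"ty":-0.007,"tz":0.15,"yaw":0.09},
    {"claw":-1,"tx":0.209,"ty":-0.007,"tz":0.3,"yaw":0.09},
    {"claw":-1,"tx":0.209,"ty":-0.007,"tz":0.45,"yaw":0.09},
    {"claw":-1,"tx":0.209,"ty":-0.007,"tz":0.6,"yaw":0.09},
    {"claw":-1,"tx":0.209,"ty":-0.007,"tz":0.74,"yaw":0.09},
    {"claw":-1,"tx":0.209,"ty":-0.007,"tz":0.81,"yaw":0.09},
    {"claw":-1,"tx":0.209,"ty":-0.007,"tz":0.82,"yaw":0.09},
    {"claw":-1,"tx":0.209,"ty":-0.007,"tz":0.82,"yaw":0.09}
  ]
}}

```text
time: 18.55
tcp_pos: [444.9, -81.0, 22.5]
orientation: [[0.124, 0.992, -0.001], [0.992, -0.124, 0.0], [0.0, -0.001, -1.0]]
contact_force: [0.3, 0.2, 1.3]
gripper_width: 1.002
grasp_force: 0.0
```

Call:
{"op": "arm_command", "data": {
  "force": 40,
  "motion": [
    {"claw":1,"tx":0,"ty":0,"tz":0,"yaw":0},
    {"claw":1,"tx":0,"ty":0,"tz":0,"yaw":0},
    {"claw":1,"tx":0,"ty":0,"tz":0,"yaw":0},
    {"claw":1,"tx":0,"ty":0,"tz":0,"yaw":0},
    {"claw":1,"tx":0,"ty":0,"tz":0,"yaw":0},
    {"claw":1,"tx":0,"ty":0,"tz":0,"yaw":0},
    {"claw":1,"tx":0,"ty":0,"tz":0,"yaw":0}
  ]
}}

```text
time: 19.25
tcp_pos: [445.0, -81.7, 23.7]
orientation: [[0.125, 0.992, 0.002], [0.992, -0.125, -0.0], [-0.0, 0.002, -1.0]]
contact_force: [0.2, 1.5, 7.8]
gripper_width: 0.464
grasp_force: 39.7
```

Call:
{"op": "arm_command", "data": {
  "motion": [
    {"claw":1,"tx":0,"ty":0,"tz":-0.1,"yaw":0},
    {"claw":1,"tx":0,"ty":0,"tz":-0.25,"yaw":0},
    {"claw":1,"tx":0,"ty":0,"tz":-0.4,"yaw":0},
    {"claw":1,"tx":0,"ty":0,"tz":-0.4,"yaw":0}
  ]
}}

```text
time: 19.65
tcp_pos: [446.0, -82.0, 126.8]
orientation: [[0.125, 0.992, 0.007], [0.992, -0.125, -0.002], [-0.001, 0.007, -1.0]]
contact_force: [0.4, -0.1, -1.7]
gripper_width: 0.464
grasp_force: 41.5
```

Run:
```python
from h import *
to(648.4,-43.4,120,98.3)
```

```text
t=19.65 tcp [446.  -82.  126.8] head 82.8 mm [ 63.6 195.9   8.1] cmd [0.255 0.784 0.032] yaw -0.180 q [-19.  23. 119.   0.  37. -12.]
```

Call:
{"op": "arm_command", "data": {
  "motion": [
    {"claw":1,"tx":0.05,"ty":0.15,"tz":0.03,"yaw":-0.05},
    {"claw":1,"tx":0.1,"ty":0.3,"tz":0.03,"yaw":-0.1},
    {"claw":1,"tx":0.15,"ty":0.45,"tz":0.03,"yaw":-0.15},
    {"claw":1,"tx":0.2,"ty":0.6,"tz":0.03,"yaw":-0.18},
    {"claw":1,"tx":0.24,"ty":0.73,"tz":0.03,"yaw":-0.18},
    {"claw":1,"tx":0.255,"ty":0.78,"tz":0.03,"yaw":-0.18},
    {"claw":1,"tx":0.255,"ty":0.78,"tz":0.03,"yaw":-0.18},
    {"claw":1,"tx":0.255,"ty":0.78,"tz":0.1,"yaw":-0.18},
    {"claw":1,"tx":0.255,"ty":0.78,"tz":0.2,"yaw":-0.18},
    {"claw":1,"tx":0.255,"ty":0.78,"tz":0.3,"yaw":-0.18},
    {"claw":1,"tx":0.255,"ty":0.78,"tz":0.34,"yaw":-0.18},
    {"claw":1,"tx":0.255,"ty":0.78,"tz":0.34,"yaw":-0.18}
  ]
}}

```text
time: 20.85
tcp_pos: [644.7, -42.8, 36.4]
orientation: [[-0.144, 0.99, -0.003], [0.99, 0.144, 0.001], [0.001, -0.003, -1.0]]
contact_force: [0.2, 0.5, -1.6]
gripper_width: 0.467
grasp_force: 41.4
```

Run:
```python
from h import *
to(648.4,-43.4,29.2,98.3)
```

```text
t=20.85 tcp [644.7 -42.8  36.4] head 98.3 mm [-1.1  3.6  7.2] cmd [-0.005  0.014  0.029] yaw -0.000 q [-10.  43.  95.   0.  42. -18.]
```

Call:
{"op": "arm_command", "data": {
  "motion": [
    {"claw":1,"tx":-0.004,"ty":0.012,"tz":0.01,"yaw":0},
    {"claw":1,"tx":-0.004,"ty":0.012,"tz":0.02,"yaw":0},
    {"claw":1,"tx":-0.004,"ty":0.012,"tz":0.026,"yaw":0},
    {"claw":1,"tx":-0.004,"ty":0.012,"tz":0.029,"yaw":0},
    {"claw":1,"tx":-0.004,"ty":0.012,"tz":0.029,"yaw":0}
  ]
}}

```text
time: 21.35
tcp_pos: [649.1, -43.2, 30.7]
orientation: [[-0.144, 0.99, 0.0], [0.99, 0.144, 0.0], [0.0, 0.0, -1.0]]
contact_force: [0.2, 0.5, -1.9]
gripper_width: 0.468
grasp_force: 41.4
```

Call:
{"op": "arm_command", "data": {
  "motion": [
    {"claw":1,"tx":0,"ty":-0.002,"tz":0.004,"yaw":0},
    {"claw":1,"tx":0,"ty":-0.002,"tz":0.008,"yaw":0},
    {"claw":1,"tx":0,"ty":-0.002,"tz":0.008,"yaw":0}
  ]
}}

```text
time: 21.65
tcp_pos: [648.7, -43.3, 29.7]
orientation: [[-0.144, 0.99, 0.001], [0.99, 0.144, -0.0], [-0.0, 0.001, -1.0]]
contact_force: [-3.5, -0.1, 9.8]
gripper_width: 0.459
grasp_force: 42.6
```

Call:
{"op": "arm_command", "data": {
  "motion": [
    {"claw":-1,"tx":0,"ty":0,"tz":0,"yaw":0},
    {"claw":-1,"tx":0,"ty":0,"tz":0,"yaw":0},
    {"claw":-1,"tx":0,"ty":0,"tz":0,"yaw":0},
    {"claw":-1,"tx":0,"ty":0,"tz":0,"yaw":0},
    {"claw":-1,"tx":0,"ty":0,"tz":0,"yaw":0},
    {"claw":-1,"tx":0,"ty":0,"tz":0,"yaw":0}
  ]
}}

```text
time: 22.25
tcp_pos: [648.6, -43.3, 28.5]
orientation: [[-0.144, 0.99, -0.0], [0.99, 0.144, 0.0], [0.0, -0.0, -1.0]]
contact_force: [0.2, -0.3, -0.2]
gripper_width: 1.0
grasp_force: 0.0
```

Call:
{"op": "arm_command", "data": {
  "motion": [
    {"claw":-1,"tx":0,"ty":0,"tz":-0.1,"yaw":0},
    {"claw":-1,"tx":0,"ty":0,"tz":-0.25,"yaw":0},
    {"claw":-1,"tx":0,"ty":0,"tz":-0.45,"yaw":0},
    {"claw":-1,"tx":0,"ty":0,"tz":-0.65,"yaw":0},
    {"claw":-1,"tx":0,"ty":0,"tz":-0.8,"yaw":0},
    {"claw":-1,"tx":0,"ty":0,"tz":-0.8,"yaw":0}
  ]
}}

```text
time: 22.85
tcp_pos: [650.3, -43.6, 234.5]
orientation: [[-0.144, 0.99, 0.009], [0.99, 0.144, -0.001], [-0.003, 0.009, -1.0]]
contact_force: [0.5, -0.0, -0.5]
gripper_width: 0.997
grasp_force: 0.0
```

Run:
```python
from h import *
to(461,222,230,90)
```

```text
t=22.85 tcp [650.3 -43.6 234.5] head 98.3 mm [ 290.1 -149.1    2.4] cmd [ 1.16  -0.596  0.009] yaw 0.096 q [-10.  30.  85.   0.  64. -18.]
```

Call:
{"op": "arm_command", "data": {
  "motion": [
    {"claw":-1,"tx":0.58,"ty":-0.3,"tz":0,"yaw":0},
    {"claw":-1,"tx":0.58,"ty":-0.3,"tz":0,"yaw":0},
    {"claw":-1,"tx":0.58,"ty":-0.3,"tz":0,"yaw":0},
    {"claw":-1,"tx":0.58,"ty":-0.3,"tz":0,"yaw":0},
    {"claw":-1,"tx":0.58,"ty":-0.3,"tz":0,"yaw":0}
  ]
}}

```text
time: 23.35
tcp_pos: [552.6, 90.7, 228.5]
orientation: [[-0.146, 0.989, -0.0], [0.989, 0.146, 0.0], [0.0, -0.0, -1.0]]
contact_force: [0.2, 0.5, 0.3]
gripper_width: 1.003
grasp_force: 0.0
```

Call:
{"op": "arm_command", "data": {
  "motion": [
    {"claw":-1,"tx":0.58,"ty":-0.3,"tz":0,"yaw":0.09},
    {"claw":-1,"tx":0.58,"ty":-0.3,"tz":0,"yaw":0.09},
    {"claw":-1,"tx":0.58,"ty":-0.3,"tz":0,"yaw":0.09},
    {"claw":-1,"tx":0.58,"ty":-0.3,"tz":0,"yaw":0.09},
    {"claw":-1,"tx":0.58,"ty":-0.3,"tz":0,"yaw":0.09},
    {"claw":-1,"tx":0.58,"ty":-0.3,"tz":0,"yaw":0.09}
  ]
}}

```text
time: 23.95
tcp_pos: [459.7, 221.2, 228.4]
orientation: [[-0.009, 1.0, 0.0], [1.0, 0.009, -0.0], [-0.0, 0.0, -1.0]]
contact_force: [-1.0, -2.1, -0.2]
gripper_width: 1.005
grasp_force: 0.0
```

Run:
```python
from h import *
im,c=snap('wrist','w12.png'); cv2.imwrite('pics/w12b.png',cv2.resize(im,(640,480),interpolation=cv2.INTER_CUBIC))
px=np.array(proj('wrist',c,(461,278,42)))*1.5625; print('640px',px*.8)
for v in(90,120): p,a=rect(im,c,(0,0,v),(180,45,255),42,px,40)
to(p[0],p[1],10,90+a)
```

```text
640px [321.45329343 149.56915065]
ctr [459.9 279.4] size [40.9 41.2] heading -7.8
ctr [459.8 279.5] size [40.9 41.1] heading -8.2
t=24.00 tcp [459.7 220.9 228.4] head 90.5 mm [ 58.6   0.5 218.3] cmd [0.234 0.002 0.873] yaw 0.101 q [ 18.  19. 105.  -0.  56.  18.]
```

View pics/w12b.png

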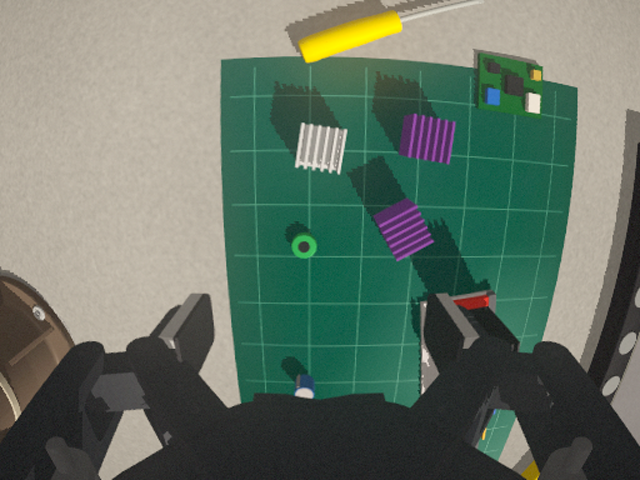

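Silver is at (321,149), square and clear of the purple look-alike at (428,138). I'm descending to TCP z≈13 so the fingertips clear the fence when it is placed.

Call:
{"op": "arm_command", "data": {
  "motion": [
    {"claw":-1,"tx":0.234,"ty":0.002,"tz":0.15,"yaw":0.1},
    {"claw":-1,"tx":0.234,"ty":0.002,"tz":0.3,"yaw":0.1},
    {"claw":-1,"tx":0.234,"ty":0.002,"tz":0.45,"yaw":0.1},
    {"claw":-1,"tx":0.234,"ty":0.002,"tz":0.6,"yaw":0.1},
    {"claw":-1,"tx":0.234,"ty":0.002,"tz":0.74,"yaw":0.1},
    {"claw":-1,"tx":0.234,"ty":0.002,"tz":0.84,"yaw":0.1},
    {"claw":-1,"tx":0.234,"ty":0.002,"tz":0.86,"yaw":0.1},
    {"claw":-1,"tx":0.234,"ty":0.002,"tz":0.86,"yaw":0.1}
  ]
}}

```text
time: 24.8
tcp_pos: [459.1, 279.6, 13.0]
orientation: [[0.142, 0.99, -0.001], [0.99, -0.142, -0.001], [-0.001, -0.001, -1.0]]
contact_force: [0.1, 0.1, 0.7]
gripper_width: 1.004
grasp_force: 0.0
```

Call:
{"op": "arm_command", "data": {
  "force": 40,
  "motion": [
    {"claw":1,"tx":0,"ty":0,"tz":0,"yaw":0},
    {"claw":1,"tx":0,"ty":0,"tz":0,"yaw":0},
    {"claw":1,"tx":0,"ty":0,"tz":0,"yaw":0},
    {"claw":1,"tx":0,"ty":0,"tz":0,"yaw":0},
    {"claw":1,"tx":0,"ty":0,"tz":0,"yaw":0},
    {"claw":1,"tx":0,"ty":0,"tz":0,"yaw":0},
    {"claw":1,"tx":0,"ty":0,"tz":0,"yaw":0}
  ]
}}

```text
time: 25.5
tcp_pos: [459.0, 280.8, 14.8]
orientation: [[0.14, 0.99, 0.002], [0.99, -0.14, 0.001], [0.001, 0.002, -1.0]]
contact_force: [-0.1, -1.9, 7.2]
gripper_width: 0.461
grasp_force: 40.3
```

Call:
{"op": "arm_command", "data": {
  "motion": [
    {"claw":1,"tx":0,"ty":0,"tz":-0.1,"yaw":0},
    {"claw":1,"tx":0,"ty":0,"tz":-0.25,"yaw":0},
    {"claw":1,"tx":0,"ty":0,"tz":-0.4,"yaw":0},
    {"claw":1,"tx":0,"ty":0,"tz":-0.56,"yaw":0},
    {"claw":1,"tx":0,"ty":0,"tz":-0.56,"yaw":0}
  ]
}}

```text
time: 26.0
tcp_pos: [460.0, 281.5, 158.7]
orientation: [[0.14, 0.99, 0.008], [0.99, -0.14, 0.004], [0.005, 0.007, -1.0]]
contact_force: [1.2, -0.2, -1.3]
gripper_width: 0.463
grasp_force: 41.2
```

Run:
```python
from h import *
to(657.4,-104.7,150,98.3)
```

```text
t=26.00 tcp [460.  281.5 158.7] head 82.0 mm [-354.8  249.4    8.8] cmd [-1.419  0.998  0.035] yaw -0.190 q [ 24.  26. 106.   0.  47.  32.]
```

Call:
{"op": "arm_command", "data": {
  "motion": [
    {"claw":1,"tx":-0.14,"ty":0.1,"tz":0,"yaw":0},
    {"claw":1,"tx":-0.28,"ty":0.2,"tz":0,"yaw":0},
    {"claw":1,"tx":-0.43,"ty":0.3,"tz":0,"yaw":0},
    {"claw":1,"tx":-0.57,"ty":0.4,"tz":0,"yaw":0},
    {"claw":1,"tx":-0.71,"ty":0.5,"tz":0,"yaw":0}
  ]
}}

```text
time: 26.5
tcp_pos: [557.6, 85.6, 153.3]
orientation: [[0.14, 0.99, -0.0], [0.99, -0.14, 0.0], [0.0, -0.0, -1.0]]
contact_force: [0.4, 0.0, -0.2]
gripper_width: 0.461
grasp_force: 41.1
```

Call:
{"op": "arm_command", "data": {
  "motion": [
    {"claw":1,"tx":-0.14,"ty":0.1,"tz":0,"yaw":-0.04},
    {"claw":1,"tx":-0.28,"ty":0.2,"tz":0,"yaw":-0.08},
    {"claw":1,"tx":-0.43,"ty":0.3,"tz":0,"yaw":-0.12},
    {"claw":1,"tx":-0.57,"ty":0.4,"tz":0,"yaw":-0.16},
    {"claw":1,"tx":-0.67,"ty":0.47,"tz":0,"yaw":-0.19},
    {"claw":1,"tx":-0.71,"ty":0.5,"tz":0,"yaw":-0.19},
    {"claw":1,"tx":-0.71,"ty":0.5,"tz":0,"yaw":-0.19},
    {"claw":1,"tx":-0.71,"ty":0.5,"tz":0,"yaw":-0.19}
  ]
}}

```text
time: 27.3
tcp_pos: [655.5, -104.9, 153.1]
orientation: [[-0.144, 0.99, -0.001], [0.99, 0.144, 0.001], [0.001, -0.001, -1.0]]
contact_force: [0.4, -0.4, -1.7]
gripper_width: 0.464
grasp_force: 41.1
```

Run:
```python
from h import *
to(657.4,-105.5,25,98.3)
```

```text
t=27.30 tcp [ 655.5 -104.9  153.1] head 98.3 mm [ -0.9   1.9 128.1] cmd [-0.004  0.008  0.513] yaw -0.001 q [-15.  36.  88.   0.  56. -23.]
```

Call:
{"op": "arm_command", "data": {
  "motion": [
    {"claw":1,"tx":-0.004,"ty":0.006,"tz":0.12,"yaw":0},
    {"claw":1,"tx":-0.004,"ty":0.006,"tz":0.25,"yaw":0},
    {"claw":1,"tx":-0.004,"ty":0.006,"tz":0.37,"yaw":0},
    {"claw":1,"tx":-0.004,"ty":0.006,"tz":0.46,"yaw":0},
    {"claw":1,"tx":-0.004,"ty":0.006,"tz":0.5,"yaw":0},
    {"claw":1,"tx":-0.004,"ty":0.006,"tz":0.516,"yaw":0},
    {"claw":1,"tx":-0.004,"ty":0.006,"tz":0.521,"yaw":0},
    {"claw":1,"tx":-0.004,"ty":0.006,"tz":0.525,"yaw":0},
    {"claw":1,"tx":-0.004,"ty":0.006,"tz":0.525,"yaw":0}
  ]
}}

```text
time: 28.2
tcp_pos: [658.2, -106.7, 23.3]
orientation: [[-0.144, 0.99, 0.001], [0.99, 0.144, -0.0], [-0.0, 0.001, -1.0]]
contact_force: [0.4, -0.0, -0.2]
gripper_width: 0.459
grasp_force: 41.1
```

Call:
{"op": "arm_command", "data": {
  "motion": [
    {"claw":1,"tx":0,"ty":0,"tz":0.003,"yaw":0},
    {"claw":1,"tx":0,"ty":0,"tz":0.006,"yaw":0},
    {"claw":1,"tx":0,"ty":0,"tz":0.006,"yaw":0}
  ]
}}

```text
time: 28.5
tcp_pos: [657.8, -106.8, 20.9]
orientation: [[-0.144, 0.99, 0.0], [0.99, 0.144, 0.0], [0.0, 0.0, -1.0]]
contact_force: [0.9, -0.5, -0.9]
gripper_width: 0.465
grasp_force: 41.1
```

Call:
{"op": "arm_command", "data": {
  "motion": [
    {"claw":1,"tx":0.01,"ty":0,"tz":0,"yaw":0},
    {"claw":1,"tx":0.01,"ty":0,"tz":0.003,"yaw":0},
    {"claw":1,"tx":0.01,"ty":0,"tz":0.006,"yaw":0},
    {"claw":1,"tx":0.01,"ty":0,"tz":0.006,"yaw":0}
  ]
}}

```text
time: 28.9
tcp_pos: [657.5, -104.2, 20.8]
orientation: [[-0.144, 0.99, 0.001], [0.99, 0.144, -0.0], [-0.0, 0.001, -1.0]]
contact_force: [-4.9, 0.3, 13.2]
gripper_width: 0.458
grasp_force: 42.9
```

Contact shows at 20.8 mm, as expected. I'm releasing and rising, then checking the row.

Call:
{"op": "arm_command", "data": {
  "motion": [
    {"claw":-1,"tx":0,"ty":0,"tz":0,"yaw":0},
    {"claw":-1,"tx":0,"ty":0,"tz":0,"yaw":0},
    {"claw":-1,"tx":0,"ty":0,"tz":0,"yaw":0},
    {"claw":-1,"tx":0,"ty":0,"tz":0,"yaw":0},
    {"claw":-1,"tx":0,"ty":0,"tz":0,"yaw":0},
    {"claw":-1,"tx":0,"ty":0,"tz":0,"yaw":0}
  ]
}}

```text
time: 29.5
tcp_pos: [657.4, -104.3, 19.2]
orientation: [[-0.144, 0.99, -0.0], [0.99, 0.144, 0.0], [0.0, -0.0, -1.0]]
contact_force: [-0.7, 0.2, 0.3]
gripper_width: 1.004
grasp_force: 0.0
```

Call:
{"op": "arm_command", "data": {
  "motion": [
    {"claw":-1,"tx":0,"ty":0,"tz":-0.1,"yaw":0},
    {"claw":-1,"tx":0,"ty":0,"tz":-0.25,"yaw":0},
    {"claw":-1,"tx":0,"ty":0,"tz":-0.45,"yaw":0},
    {"claw":-1,"tx":0,"ty":0,"tz":-0.65,"yaw":0},
    {"claw":-1,"tx":-0.2,"ty":0,"tz":-0.84,"yaw":0},
    {"claw":-1,"tx":-0.3,"ty":0,"tz":-0.84,"yaw":0},
    {"claw":-1,"tx":-0.3,"ty":0,"tz":-0.84,"yaw":0}
  ]
}}

```text
time: 30.2
tcp_pos: [669.0, -182.6, 231.9]
orientation: [[-0.141, 0.99, 0.004], [0.99, 0.141, -0.002], [-0.003, 0.004, -1.0]]
contact_force: [-0.6, 0.0, 0.6]
gripper_width: 0.993
grasp_force: 0.0
```

Run:
```python
from h import *
im,c=snap('wrist','w13.png'); cv2.imwrite('pics/w13b.png',cv2.resize(im,(800,600),interpolation=cv2.INTER_CUBIC))
ex,ey=np.array([.989,.145]),np.array([-.145,.989]); P0=np.array([643.9,-12.7])
for n,h,a,b in(('black',90,8,101),('blue',74,0,31),('gold',58,0,-31),('silver',42,0,-93)):
    print(n,[np.round(np.array(proj('wrist',c,[*(P0+(a+i)*ex+(b+j)*ey),6+h]))*1.5625).astype(int).tolist() for i,j in((-20,20),(20,20),(20,-20),(-20,-20))])
```

```text
black [[378, -145], [439, -144], [440, -101], [378, -101]]
blue [[366, -54], [427, -54], [428, -1], [365, -1]]
gold [[367, 36], [427, 36], [427, 93], [367, 93]]
silver [[368, 127], [426, 127], [426, 184], [369, 184]]
```

View pics/w13b.png

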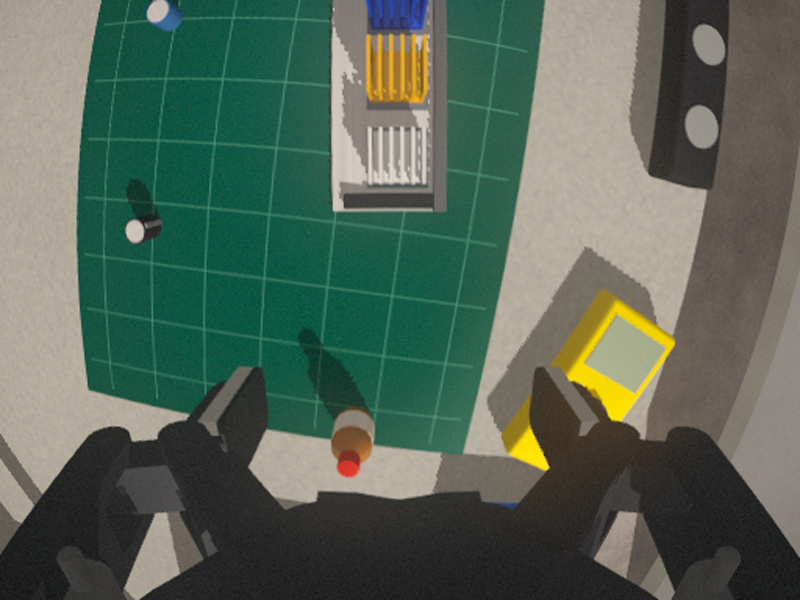

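The last look shows silver at (368–428, 127–187) and gold at (367–428, 36–100), both matching the corners predicted for pads 4 and 3. Blue's near end is where pad 2 should put it. Black was checked earlier and has not been approached since, so I'm handing in.

```bash
python3 -c "
from workcell import env
print(env.close_job())"
```

```text
the job is handed in; nothing more can be done
None
```

The job is handed in at about 30 s: black is snug in the corner of the fence and red stop, with blue, gold and silver upright on pads 2, 3 and 4, though the hand-in returned no verdict.

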